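# Load, dust and swing out a camera rental handover tray

## Task

Check out this rental kit: stand every accessory that lies on the counter (the blue filter, plus whichever of the silver tube, the black finder and the ivory light meter are there) inside the handover tray while the tray is still turned to the staff side, right way up and side by side, not stacked. Then take the red-handled brush from its stand, dip its bristles well into the copper static-discharge pot, next touch them to the middle of the filter's blue glass, and put the brush back upright and fully down in its stand. Last, swing the loaded tray round its brass pivot pin until it points along the brass line inlaid in the counter with its far end at the cross bar, everything still in it, leaving the other things on the counter where they are.

Things in the scene. Friction and masses are not known exactly. Their poses are not given: they have to be found in the camera images.
- tray: Dark wooden handover tray, green floor, brass lug; loose but captive on the pivot pin, 0.6 kg, slides with friction and stays where left. Origin: centre of the lug's 17 mm square pin hole, underside. x axis: from the pin along the tray; z up. Box spans x 30 to 250, y -85 to 85 mm; rim 5 mm thick, 18 mm above the counter; inner floor 8 mm above it, x 35 to 245, y -80 to 80 mm
- tray_tip (a point): Middle of the tray's far end, 250 mm from the pin hole along the tray's x axis, at underside level. At the start the tray is turned 0.85 to 1.2 rad counter-clockwise (seen from above) from the inlaid line, towards the staff side
- pivot: Fixed upright brass pivot pin, 12 mm diameter, with a 28 mm wide head whose top is 26 mm above the counter. Origin on the counter at the pin's axis. Its x axis points along the inlaid brass line (the heading the tray must get)
- mark (a point): Middle of the inlaid brass cross bar on the counter, 250 mm from the pin along the inlaid line: where the tray's far end must come
- filter: Blue glass filter in a deep steel ring, a disc 58 mm in diameter and 18 mm high, glass (50 mm across) flush with its top; always present. Origin: centre of underside, z up
- tube: Silver macro extension tube standing upright, 54 mm diameter, 45 mm high, closed with caps. Origin: centre of underside, z up. May be absent
- finder: Black right-angle finder: body 62 mm (x) by 30 mm (y) by 30 mm high, with a 26 mm wide round eyepiece on top centred at x = +16 mm, rising to 45 mm. Origin: centre of underside. May be absent
- meter: Ivory light meter, a box 62 mm (x) by 40 mm (y) by 26 mm high. Origin: centre of underside. May be absent
- brush: Red-handled lens brush upright in its stand, bristles down, 0.08 kg, 140 mm long. Origin: centre of the bristle tip (lower end), z up to the handle. Round bristles and ferrule 18 to 20 mm wide up to z 60 mm; square brass collar 42 mm wide, z 60 to 66 mm, rests on the stand; square handle 22 mm wide, z 66 to 140 mm, sides along the brush's x and y
- stand: Fixed wooden brush stand, a block 64 by 64 mm and 70 mm high with a 32 mm square hole right through. Origin: centre of underside. With the brush home, the brush's tip is 10 mm above the counter
- pot: Fixed open copper static-discharge pot (empty), outside diameter 70 mm, wall 4 mm, rim 55 mm above the counter, inner floor at 5 mm. Origin: centre of underside
- lens: Bystander: black lens standing upright, 62 mm diameter, 62 mm high
- cartons: Bystander: yellow film carton 60 by 110 by 36 mm
- terminal: Bystander: grey card terminal 160 by 78 by 45 mm
- pencup: Bystander: blue pen cup 68 mm diameter, 90 mm high, pens up to 150 mm
- canister: Bystander: black film canister with grey cap, 35 mm diameter, 52 mm high
Things that resemble listed ones, but are neither listed nor needed, are in the scene too. What is shaped like the finder but green or purple is not meant.

How it is judged:
By the outcome, as a careful person would: the job done as asked, in the order asked, and still so for the second after the job is handed in, with the robot touching nothing.
Of tube, finder, meter only 2 to 3 are there at a start; the rules pass over those that are not, and their reading is None.
At some moment in a run one of filter, tube, finder, meter may be knocked a few centimetres aside while the robot is not near it.
It also fails if it takes over 192 s, if anything falls off the work surface, if the arm or the gripper's body presses on something with over 40 N, if the wrist force passes 120 N, or if a joint passes its speed limit or range.

## Robot

A 7-joint arm with a two-finger parallel gripper is mounted at the origin on the work surface. World frame = base frame: x ahead of the robot, y to its left, z up, the work surface at z = 0. Lengths are in m, angles in rad, forces in N, time in s.
With the tool pointing down it reaches from about 0.4 to 0.85 m from the base axis. Payload 4.5 kg.
Tool frame: the origin (TCP) lies on the front face of the gripper's body, between the roots of the fingers; the fingertips stand 73 mm ahead of it and the grasp point (between the pads) lies 54 mm ahead of it (env.finger_overhang is the distance from the TCP to the fingertips, in m); y points along the fingers, x is the direction in which the jaws open and shut, and the axes are right-handed (so a half turn about y gives the same grasp; the last joint's range is limited). The gripper opens to 85 mm and grips with 20 to 120 N. Pads are 22 mm wide; open, the fingers measure 114 mm over their backs; the gripper's body (76 mm by 85 mm) begins 54 mm behind the grasp point. The pads swing forward as they close: fully open they stand 13 mm farther back than shut.
Start: joints at [1.262, 0.689, -0.195, 1.565, 0.157, 0.902, -0.215], TCP at [0.21, -0.589, 0.304] pointing down, gripper open.
Joint ranges: [-3.01, 3.01], [-0.46, 2.08], [-1.47, 1.51], [0.13, 2.56], [-1, 4.14], [0.04, 2.09], [-2.66, 2.66]. Speed limits (rad/s): [2.57, 2.57, 3.14, 3.14, 3.14, 3.14, 3.14].

## Interface

Orientations are given as a unit quaternion [w, x, y, z].
In Python, from workcell import env gives the robot as it stands.
- The arm moves only by the tool step_arm, never from a script. Its argument "series" is a list of rows, each a list of 7 numbers: the turn, a rotation vector about the tool's x, y, z in units of 8 degrees (1.0 is 8 degrees), then the shift along the tool's x, y, z in units of 50 mm (1.0 is 50 mm), then the closure, from -1 (fully open) to 1 (shut). A call has 1 to 10 rows; each row is the pose to reach, as a shift and turn from the pose commanded when the call began, along the tool's axes at that moment; what a row does not reach only later rows make up. A row lasts 1/10 s, in which the tool goes at most 50 mm and 8.59 degrees, less where a joint would pass 70% of its speed; a pose out of reach is approached as far as the arm can. A call with a gripper value outside its range is refused whole. The fingers move at their own pace and stop on an object; "squeeze" is the grip in N (left out, the last holds). Time passes only in rows, so rows that repeat a pose let the fingers close. It gives the time, the measured TCP pose, the force and the opening at its end, in the units of the state.
- env.read_state(): the state, without advancing time (a new reading comes with each control period).
- env.read_camera(name): name is "side" or "top"; returns (picture, depth): 420x560x3 uint8, red, green, blue; 420x560 float32, m along the optical axis (not along the pixel's ray), 0 where there is no reading.
- env.get_calibration(name): a dict with "K" (3x3 intrinsics, pixels), "k1" (the pictures are not rectified: a ray, as slopes to the right and down, at radius r is drawn at 1 + k1 r^2 times it, then the intrinsics apply), "R" (3x3) and "t" (3): a world point X has camera coordinates R X + t. Camera axes: x right, y down, z forward; pixel columns grow to the right and rows downward; lengths in m; the calibration is good to about 2 mm. A picture is of the moment at which its call begins. get_calibration takes no time and is no camera call.
- env.job_done(): hands the job in, once; it reports no verdict.
The state is a dict: "time_s": time; "q": joint angles; "joint_vel": joint speeds; "joint_efforts": joint torques, N m; "eef_pos": TCP position; "tcp_rot": TCP orientation; "wrist_force": force on the tool from outside, world axes, zero at the start; "wrist_torque": the same for the moment, N m; "width": finger opening in m.
Only numpy, scipy, OpenCV 4.12 (cv2) and the standard library are available. Lean on these libraries where they do the work, as an engineer would, in place of code of your own. Each camera call takes 0.05 s, during which the arm holds its last target. There are 200 camera calls.

## Working session

There is one attempt and no reset: what is moved stays moved. The work goes in short steps, Python scripts to look and compute and a tool call to move; the robot and the scene stay as the last step left them, time stands still between calls to the robot, and variables do not carry over. Pictures are saved under pics/ and viewed, on a budget of 14 in all, crops included, one or two more only if the job needs it, and the job is handed in when it is done.

Besides the shell and the picture viewer there is one more tool, called after "Request:" as a command line: name --pt "numbers of a row" for each row, then --argument value for the rest. step_arm: Moves the arm, as the interface text tells. Its arguments: {"type":"object","properties":{"series":{"type":"array","items":{"type":"array","items":{"type":"number"}}},"squeeze":{"type":"number"}},"required":["series"]}

```bash
mkdir -p pics; ls
cat > h.py <<'E'
import numpy as np, cv2
from workcell import env
def shot(n):
    p,d=env.read_camera(n); return p,d
def save(p,f,s=1):
    cv2.imwrite('pics/'+f,cv2.cvtColor(cv2.resize(p,None,fx=s,fy=s,interpolation=cv2.INTER_CUBIC) if s!=1 else p,cv2.COLOR_RGB2BGR))
def ray(n,uv):
    c=env.get_calibration(n);K=c['K'];R=np.array(c['R']);t=np.array(c['t'])
    uv=np.atleast_2d(np.array(uv,float))
    x=(uv[:,0]-K[0][2])/K[0][0];y=(uv[:,1]-K[1][2])/K[1][1]
    rd=np.hypot(x,y);r=rd.copy()
    for _ in range(30): r=rd/(1+c['k1']*r*r)
    s=np.where(rd>0,r/np.maximum(rd,1e-9),1)
    return -R.T@t, np.c_[x*s,y*s,np.ones(len(x))]@R
def onz(n,uv,z):
    o,d=ray(n,uv); return o+d*((z-o[2])/d[:,2])[:,None]
def cloud(n,dep):
    v,u=np.mgrid[0:dep.shape[0],0:dep.shape[1]]
    o,d=ray(n,np.c_[u.ravel(),v.ravel()])
    return (o+d*dep.ravel()[:,None]).reshape(*dep.shape,3)
def proj(n,X):
    c=env.get_calibration(n);K=c['K']
    P=np.atleast_2d(X)@np.array(c['R']).T+np.array(c['t'])
    a=P[:,:2]/P[:,2:];a=a*(1+c['k1']*(a**2).sum(1))[:,None]
    return np.c_[a[:,0]*K[0][0]+K[0][2],a[:,1]*K[1][1]+K[1][2]]
E
python3 - <<'E'
from h import *
for n in('top','side'):
    p,d=shot(n);save(p,n+'0.png',1.4);np.savez('/tmp/%s0.npz'%n,p=p,d=d)
    c=env.get_calibration(n);print(n,c,-np.array(c['R']).T@c['t'])
s=env.read_state();print(s['time_s'],s['eef_pos'],s['tcp_rot'],s['width'],s['wrist_force'])
E
```

```text
pics
top {'K': array([[546.61123347,   0.        , 274.42347794],
       [  0.        , 546.61123347, 213.13138103],
       [  0.        ,   0.        ,   1.        ]]), 'k1': -0.10874229778040523, 'R': array([[ 0.02013922, -0.99970276, -0.01374077],
       [-0.98086155, -0.01709378, -0.1939547 ],
       [ 0.19366217,  0.01738389, -0.98091425]]), 't': array([-0.06462524,  0.53428611,  1.32856828])} [ 0.26806879 -0.07856875  1.40595086]
side {'K': array([[422.93377536,   0.        , 277.93316874],
       [  0.        , 422.93377536, 211.21153852],
       [  0.        ,   0.        ,   1.        ]]), 'k1': 0.0021379506375980924, 'R': array([[-0.78415177, -0.62047123,  0.01102082],
       [-0.41952678,  0.51694466, -0.74616721],
       [ 0.45727813, -0.58973186, -0.66566737]]), 't': array([0.40879236, 0.28714663, 0.7871697 ])} [0.08106546 0.56942403 0.73374736]
0.1 [ 0.20983742 -0.58822572  0.30316214] [ 0.57825085 -0.57764992  0.40790073 -0.40689497] 0.08528470781734772 [ 0.16981464  0.65354691 -0.28475945]
```

View pics/top0.png

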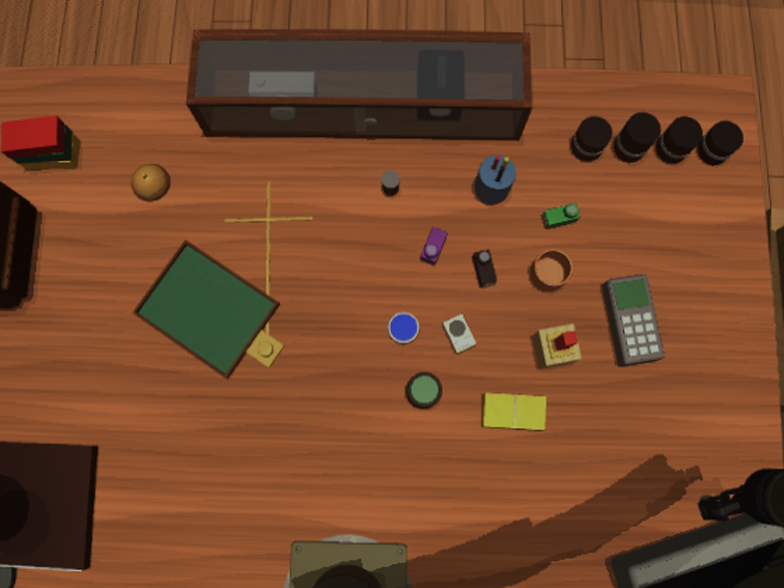

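View pics/side0.png

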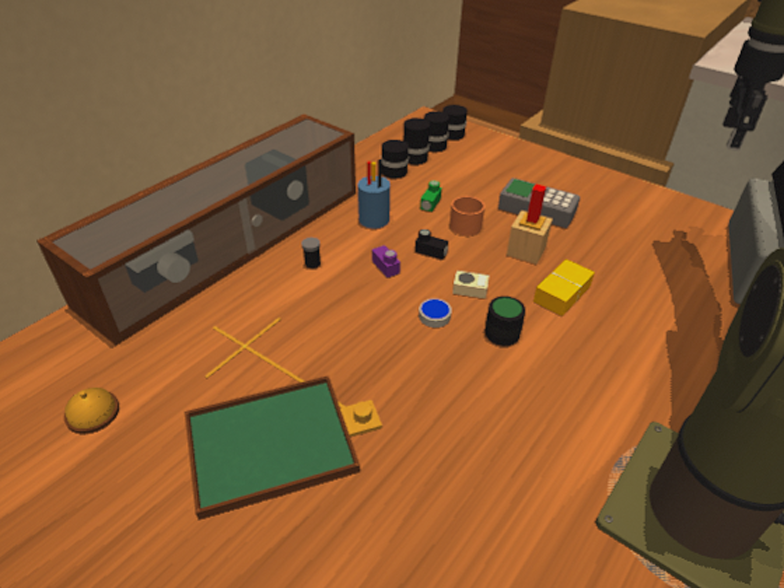

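Top view (784x588): the filter is at (403,328), the meter at (459,333), the black finder at (485,268), the brush and stand at (560,344), the pot at (552,269), the tray centred at (207,310), the pivot at (265,349) and the cross bar at (268,219). There is no tube.

Things that could be mistaken for what I want:
- **Finder:** purple one (433,245), green one (562,215), canister (390,183).
- **Filter:** green-topped black lens (424,390).
- **Tube:** none that is silver.

I choose blue disc (403,328), black body with eyepiece (485,268) and ivory box (459,333).

Run:
```python
from h import *
z=np.load('/tmp/top0.npz');p,d=z['p'],z['d'];X=cloud('top',d)
np.set_printoptions(precision=4,suppress=True)
print('counter z',np.median(X[300:330,150:250,2]))
def comp(uv,zlo,zhi,name,r=45):
    m=((X[...,2]>zlo)&(X[...,2]<zhi)).astype(np.uint8)
    n,l,st,c=cv2.connectedComponentsWithStats(m,connectivity=4)
    u,v=int(uv[0]/1.4),int(uv[1]/1.4)
    k=l[v,u]
    if k==0:print(name,'none',X[v,u]);return
    P=X[l==k];re=cv2.minAreaRect((P[:,:2]*1000).astype(np.float32))
    print(name,len(P),'rect',np.array(re[0])/1000,np.round(re[1],1),'ang',round(re[2],1),'zmed',np.median(P[:,2]).round(4),'zmax',P[:,2].max().round(4))
comp((403,328),.012,.03,'filter')
comp((459,333),.019,.035,'meter')
comp((487,272),.022,.038,'finderbody')
comp((485,258),.038,.055,'eyepiece')
comp((545,344),.060,.075,'stand');comp((568,338),.125,.17,'brushtop');comp((568,338),.082,.17,'handle')
comp((552,255),.045,.062,'pot');comp((536,268),.045,.062,'pot2')
comp((424,390),.05,.07,'lens');comp((515,411),.025,.045,'carton');comp((635,330),.03,.06,'term')
comp((433,245),.022,.06,'purple');comp((562,215),.022,.06,'green');comp((390,183),.04,.06,'canister');comp((495,180),.07,.1,'cup')
comp((265,349),.018,.04,'pinhead')
h=cv2.cvtColor(p,cv2.COLOR_RGB2HSV)
g=cv2.inRange(h,(55,80,30),(90,255,160));n,l,st,c=cv2.connectedComponentsWithStats(g)
k=l[int(310/1.4),int(207/1.4)]
vu=np.argwhere(l==k)[:,::-1];P=onz('top',vu,.008);re=cv2.minAreaRect((P[:,:2]*1000).astype(np.float32));print('floor',re)
b=cv2.inRange(h,(105,150,80),(130,255,255));n,l,st,c=cv2.connectedComponentsWithStats(b);k=l[int(328/1.4),int(403/1.4)];vu=np.argwhere(l==k)[:,::-1];P=onz('top',vu,.018);print('glass',cv2.minEnclosingCircle((P[:,:2]*1000).astype(np.float32)))
for nm,uv in dict(pin=(265,349),).items(): print(nm,onz('top',[np.array(uv)/1.4],.026))
for nm,uv in dict(mark=(268,218.5),lineend=(268,182),barL=(226,220),barR=(312,218)).items(): print(nm,onz('top',[np.array(uv)/1.4],0))
c=p[150:280,270:430];save(c,'crop1.png',4)
```

```text
counter z -0.0001118528190212631
filter 385 rect [ 0.4884 -0.0899] [55.2 55.3] ang 46.9 zmed 0.0179 zmax 0.0288
meter 376 rect [ 0.4786 -0.1921] [61.7 40.3] ang 26.5 zmed 0.026 zmax 0.0346
finderbody 205 rect [ 0.6021 -0.2398] [63.5 31.7] ang 13.3 zmed 0.0291 zmax 0.0374
eyepiece 75 rect [ 0.6179 -0.2352] [23.4 24.1] ang 86.8 zmed 0.0449 zmax 0.0526
stand 371 rect [ 0.4554 -0.366 ] [62.6 68.1] ang 10.9 zmed 0.0697 zmax 0.0749
brushtop 118 rect [ 0.4563 -0.3656] [22.1 23.4] ang 12.3 zmed 0.1484 zmax 0.157
handle 165 rect [ 0.4562 -0.3655] [22.1 23.9] ang 12.0 zmed 0.1462 zmax 0.157
pot none [ 0.6289 -0.3646  0.0256]
pot2 170 rect [ 0.5981 -0.3597] [69.6 69.1] ang 83.0 zmed 0.0527 zmax 0.0608
lens 480 rect [ 0.373  -0.1282] [59.2 59.2] ang 0.4 zmed 0.0617 zmax 0.0691
carton 1078 rect [ 0.3391 -0.2907] [110.8  61.1] ang 86.8 zmed 0.0357 zmax 0.0448
term 1897 rect [ 0.5085 -0.5116] [160.   81.2] ang 10.3 zmed 0.0444 zmax 0.0553
purple 272 rect [ 0.6443 -0.1439] [30.1 62.1] ang 68.5 zmed 0.0307 zmax 0.0514
green 278 rect [ 0.708  -0.3832] [31.1 63.4] ang 15.1 zmed 0.031 zmax 0.0495
canister 144 rect [ 0.7626 -0.062 ] [34.9 31.7] ang 2.6 zmed 0.0512 zmax 0.0587
cup 488 rect [ 0.7669 -0.2549] [64.1 68.9] ang 89.2 zmed 0.0889 zmax 0.0999
pinhead 87 rect [0.4442 0.1624] [24.4 25.6] ang 8.6 zmed 0.0255 zmax 0.0328
floor ((520.8785400390625, 281.728271484375), (204.60525512695312, 155.98577880859375), 57.45024108886719)
glass ((489.3819274902344, -89.63976287841797), 23.745737075805664)
pin [[0.4426 0.1614 0.026 ]]
mark [[0.6984 0.173  0.    ]]
lineend [[0.7725 0.177  0.    ]]
barL [[0.6944 0.2546 0.    ]]
barR [[0.7005 0.0881 0.    ]]
```

View pics/crop1.png

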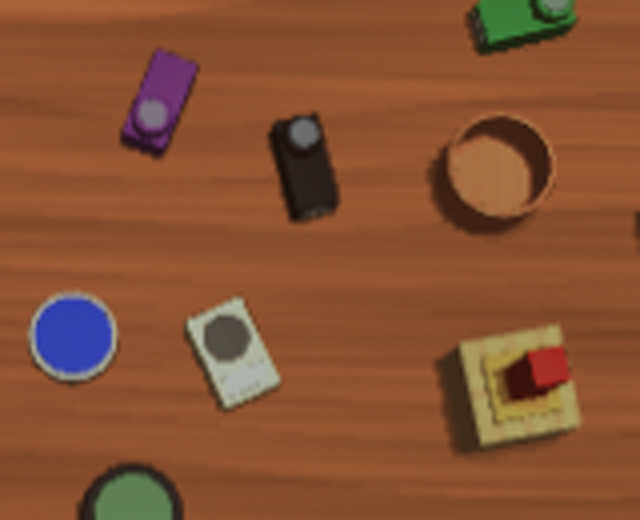

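The crop confirms the choice: blue glass in a ring, black body with eyepiece, ivory box with a dial, and the red brush in its stand. Green and purple copies are excluded. Next I'll write a planner that prints rows.

```bash
cat > plan.py <<'E'
import numpy as np
from scipy.spatial.transform import Rotation as Ro
from workcell import env
def pose(p,yaw): # tool down, jaws (x) at world yaw deg
    a=np.radians(yaw);x=np.array([np.cos(a),np.sin(a),0]);y=np.array([0,0,-1.])
    return np.array(p,float),Ro.from_matrix(np.c_[x,y,np.cross(x,y)])
def cur():
    s=env.read_state();w,x,y,z=s['tcp_rot'];return np.array(s['eef_pos']),Ro.from_quat([x,y,z,w])
def row(start,target):
    (p0,r0),(p1,r1)=start,target
    return np.round(np.r_[(r0.inv()*r1).as_rotvec(degrees=True)/8,r0.inv().apply(p1-p0)/.05],2).tolist()
def yaw(r): x=r.as_matrix()[:,0];return np.degrees(np.arctan2(x[1],x[0]))
def calls(L,start=None):
    """L: list of calls, each a list of (x,y,z,yaw)"""
    s=start or cur()
    for i,c in enumerate(L):
        print('call',i)
        for w in c: print('  ',w,row(s,pose(w[:3],w[3])))
        s=pose(c[-1][:3],c[-1][3])
# tray geometry
PIV=np.array([.4435,.162]);
def tray(x,y,h=57.4):
    a=np.radians(h);return PIV+np.array([x*np.cos(a)-y*np.sin(a),x*np.sin(a)+y*np.cos(a)])/1000
E
python3 - <<'E'
from plan import *
print(env.finger_overhang, yaw(cur()[1]))
f=tray(205,-35);m=tray(130,-32);g=tray(68,20);print(f,m,g)
F=(.602,-.240)
calls([[(*F,.26,-76)],[(*F,.12,-76),(*F,.076,-76)],[(*F,.15,-76)],[(*f,.15,-32.6)],[(*f,.10,-32.6),(*f,.086,-32.6)],[(*f,.15,-32.6)]])
E
```

```text
0.0726 -70.36010643768245
[0.58343384 0.31584576] [0.54049868 0.25427815] [0.46328737 0.23006218]
call 0
   (0.602, -0.24, 0.26, -76) [0.0, 0.7, -0.01, -3.92, 0.87, 9.73]
call 1
   (0.602, -0.24, 0.12, -76) [0.0, 0.0, 0.0, 0.0, 2.8, 0.0]
   (0.602, -0.24, 0.076, -76) [0.0, 0.0, 0.0, 0.0, 3.68, 0.0]
call 2
   (0.602, -0.24, 0.15, -76) [0.0, 0.0, 0.0, 0.0, -1.48, -0.0]
call 3
   (np.float64(0.583433844821657), np.float64(0.31584576391122504), 0.15, -32.6) [0.0, -5.43, 0.0, -10.88, 0.0, 2.33]
call 4
   (np.float64(0.583433844821657), np.float64(0.31584576391122504), 0.1, -32.6) [0.0, 0.0, 0.0, 0.0, 1.0, 0.0]
   (np.float64(0.583433844821657), np.float64(0.31584576391122504), 0.086, -32.6) [0.0, 0.0, 0.0, 0.0, 1.28, 0.0]
call 5
   (np.float64(0.583433844821657), np.float64(0.31584576391122504), 0.15, -32.6) [0.0, 0.0, 0.0, 0.0, -1.28, 0.0]
```

Request:
step_arm --pt "0 0.7 0 -3.92 0.87 9.73 -1" --pt "0 0.7 0 -3.92 0.87 9.73 -1" --pt "0 0.7 0 -3.92 0.87 9.73 -1" --pt "0 0.7 0 -3.92 0.87 9.73 -1" --pt "0 0.7 0 -3.92 0.87 9.73 -1" --pt "0 0.7 0 -3.92 0.87 9.73 -1" --pt "0 0.7 0 -3.92 0.87 9.73 -1" --pt "0 0.7 0 -3.92 0.87 9.73 -1" --pt "0 0.7 0 -3.92 0.87 9.73 -1" --pt "0 0.7 0 -3.92 0.87 9.73 -1" --squeeze 30

```text
time_s: 1.1
eef_pos: [0.5839, -0.2563, 0.262]
tcp_rot: [-0.557, 0.558, -0.435, 0.435]
wrist_force: [0.3, -0.8, -0.1]
width: 0.0853
```

Run:
```python
from plan import *
p,r=cur();print(p,yaw(r))
F=(.602,-.240)
calls([[(*F,.26,-76),(*F,.12,-76)]])
```

```text
[ 0.58387796 -0.2562642   0.26202444] -75.95261441745565
call 0
   (0.602, -0.24, 0.26, -76) [0.01, 0.01, -0.0, -0.23, 0.04, 0.43]
   (0.602, -0.24, 0.12, -76) [0.01, 0.01, -0.0, -0.23, 2.84, 0.43]
```

Request:
step_arm --pt "0 0 0 -0.23 0.04 0.43 -1" --pt "0 0 0 -0.23 1 0.43 -1" --pt "0 0 0 -0.23 2 0.43 -1" --pt "0 0 0 -0.23 2.84 0.43 -1" --pt "0 0 0 -0.23 2.84 0.43 -1"

```text
time_s: 1.6
eef_pos: [0.5965, -0.2397, 0.1142]
tcp_rot: [-0.556, 0.559, -0.439, 0.43]
wrist_force: [-1.3, 0.6, -0.2]
width: 0.0853
```

Run:
```python
from plan import *
from h import *
p,r=cur();print(p,yaw(r))
F=(.602,-.240)
calls([[(*F,.12,-76),(*F,.076,-76)]])
a,d=shot('side');u,v=proj('side',[.602,-.24,.03])[0].astype(int);print(u,v)
save(a[max(v-90,0):v+70,max(u-100,0):u+100],'s1.png',3.5)
```

```text
[ 0.59650604 -0.23974307  0.11420301] -75.92356335219746
call 0
   (0.602, -0.24, 0.12, -76) [0.08, 0.01, -0.05, 0.03, -0.12, 0.1]
   (0.602, -0.24, 0.076, -76) [0.08, 0.01, -0.05, 0.04, 0.76, 0.11]
308 171
```

View pics/s1.png

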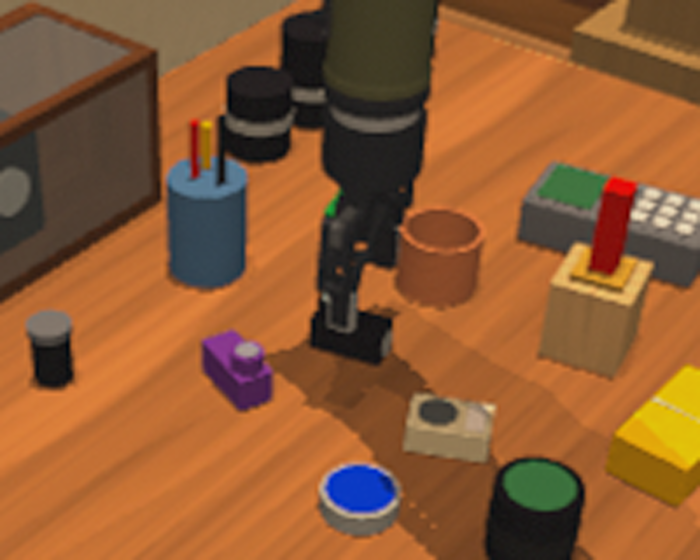

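The gripper stands over the black finder with a finger on each side of it. I'm going down and closing.

Request:
step_arm --pt "0 0 0 0 0 0 -1" --pt "0 0 0 0 0 0 -1" --pt "0 0 0 0 0.3 0 -1" --pt "0 0 0 0 0.6 0 -1" --pt "0 0 0 0 0.84 0 -1" --pt "0 0 0 0 0.84 0 -1" --pt "0 0 0 0 0.84 0 -1"

```text
time_s: 2.35
eef_pos: [0.6006, -0.2414, 0.0778]
tcp_rot: [-0.557, 0.558, -0.436, 0.435]
wrist_force: [0.8, -0.4, 0.7]
width: 0.0856
```

Request:
step_arm --pt "0 0 0 0 0 0 0" --pt "0 0 0 0 0 0 1" --pt "0 0 0 0 0 0 1" --pt "0 0 0 0 0 0 1" --pt "0 0 0 0 0 0 1" --pt "0 0 0 0 0 0 1" --pt "0 0 0 0 0 0 1" --squeeze 30

```text
time_s: 3.05
eef_pos: [0.6011, -0.2416, 0.079]
tcp_rot: [0.557, -0.557, 0.435, -0.435]
wrist_force: [-1.1, -0.4, 4.7]
width: 0.0298
```

Request:
step_arm --pt "0 0 0 0 -0.3 0 1" --pt "0 0 0 0 -0.8 0 1" --pt "0 0 0 0 -1.5 0 1" --pt "0 0 0 0 -1.5 0 1" --pt "0 0 0 0 -1.5 0 1"

```text
time_s: 3.55
eef_pos: [0.6011, -0.2417, 0.1547]
tcp_rot: [0.557, -0.557, 0.435, -0.436]
wrist_force: [-0.2, 0.2, -1.4]
width: 0.0294
```

Run:
```python
from plan import *
f=tray(205,-35);p,r=cur();print(p,yaw(r))
calls([[(.592,.04,.17,-55),(*f,.17,-32.6)],[(*f,.10,-32.6)]])
```

```text
[ 0.60110597 -0.24173753  0.1547306 ] -75.96529534507093
call 0
   (0.592, 0.04, 0.17, -55) [-0.01, -2.62, 0.01, -5.51, -0.31, 1.19]
   (np.float64(0.583433844821657), np.float64(0.31584576391122504), 0.17, -32.6) [-0.01, -5.42, 0.01, -10.9, -0.31, 2.36]
call 1
   (np.float64(0.583433844821657), np.float64(0.31584576391122504), 0.1, -32.6) [0.0, 0.0, 0.0, 0.0, 1.4, 0.0]
```

Request:
step_arm --pt "0 0 0 0 -0.31 0 1" --pt "0 -0.4 0 -0.8 -0.31 0.17 1" --pt "0 -0.8 0 -1.6 -0.31 0.35 1" --pt "0 -1.25 0 -2.5 -0.31 0.54 1" --pt "0 -1.7 0 -3.4 -0.31 0.74 1" --pt "0 -2.15 0 -4.3 -0.31 0.93 1" --pt "0 -2.6 0 -5.2 -0.31 1.13 1" --pt "0 -3.05 0 -6.1 -0.31 1.32 1" --pt "0 -3.5 0 -7 -0.31 1.52 1" --pt "0 -3.95 0 -7.9 -0.31 1.71 1"

```text
time_s: 4.55
eef_pos: [0.5873, 0.1641, 0.1689]
tcp_rot: [-0.655, 0.656, -0.266, 0.266]
wrist_force: [0.6, -0.3, 0.3]
width: 0.0292
```

Run:
```python
from plan import *
f=tray(205,-35);p,r=cur();print(p,yaw(r))
calls([[(*f,.15,-32.6),(*f,.11,-32.6)]])
```

```text
[0.58730917 0.16408802 0.16889774] -44.20534393667808
call 0
   (np.float64(0.583433844821657), np.float64(0.31584576391122504), 0.15, -32.6) [0.01, -1.45, -0.0, -2.17, 0.38, 2.12]
   (np.float64(0.583433844821657), np.float64(0.31584576391122504), 0.11, -32.6) [0.01, -1.45, -0.0, -2.17, 1.18, 2.12]
```

Request:
step_arm --pt "0 -0.4 0 -0.6 0 0.6 1" --pt "0 -0.8 0 -1.2 0.2 1.2 1" --pt "0 -1.2 0 -1.8 0.38 1.75 1" --pt "0 -1.45 0 -2.17 0.38 2.12 1" --pt "0 -1.45 0 -2.17 0.7 2.12 1" --pt "0 -1.45 0 -2.17 1.18 2.12 1" --pt "0 -1.45 0 -2.17 1.18 2.12 1"

```text
time_s: 5.25
eef_pos: [0.5823, 0.3114, 0.1064]
tcp_rot: [-0.676, 0.681, -0.201, 0.198]
wrist_force: [-1.7, -0.1, -1.0]
width: 0.0291
```

Run:
```python
from plan import *
f=tray(205,-35);p,r=cur();print(p,yaw(r),f)
calls([[(*f,.088,-32.6)]])
```

```text
[0.58232316 0.31139804 0.10642083] -32.79539876786671 [0.58343384 0.31584576]
call 0
   (np.float64(0.583433844821657), np.float64(0.31584576391122504), 0.088, -32.6) [0.06, -0.02, -0.02, -0.03, 0.37, 0.09]
```

Request:
step_arm --pt "0 0 0 0 0 0 1" --pt "0 0 0 0 0.2 0 1" --pt "0 0 0 0 0.4 0 1" --pt "0 0 0 0 0.45 0 1" --pt "0 0 0 0 0.45 0 1" --pt "0 0 0 0 0.45 0 0" --pt "0 0 0 0 0.45 0 0" --pt "0 0 0 0 0.45 0 0" --pt "0 0 0 0 0.2 0 0" --pt "0 0 0 0 -1 0 0"

```text
time_s: 6.25
eef_pos: [0.5815, 0.3123, 0.1463]
tcp_rot: [-0.676, 0.681, -0.202, 0.197]
wrist_force: [-0.6, -0.6, 0.2]
width: 0.043
```

Run:
```python
from plan import *
p,r=cur();print(p,yaw(r))
M=(.4785,-.192)
calls([[(*p[:2],.2,-32.6),(*M,.2,-63.5)],[(*M,.12,-63.5),(*M,.08,-63.5)]])
```

```text
[0.58152356 0.31229787 0.14632765] -32.72671902694844
call 0
   (np.float64(0.5815235602413583), np.float64(0.3122978722518514), 0.2, -32.6) [0.07, -0.02, -0.03, -0.0, -1.07, -0.01]
   (0.4785, -0.192, 0.2, -63.5) [0.08, 3.85, -0.01, 3.71, -1.0, -9.61]
call 1
   (0.4785, -0.192, 0.12, -63.5) [0.0, 0.0, 0.0, 0.0, 1.6, -0.0]
   (0.4785, -0.192, 0.08, -63.5) [0.0, 0.0, 0.0, 0.0, 2.4, -0.0]
```

Request:
step_arm --pt "0.07 0 0 0 -0.8 0 -0.5" --pt "0.07 0.4 0 0.35 -1 -0.9 -0.5" --pt "0.07 0.8 0 0.7 -1 -1.8 -0.5" --pt "0.07 1.2 0 1.05 -1 -2.7 -0.5" --pt "0.07 1.6 0 1.4 -1 -3.6 -0.5" --pt "0.07 2 0 1.75 -1 -4.5 -0.5" --pt "0.07 2.4 0 2.1 -1 -5.4 -0.5" --pt "0.07 2.8 0 2.45 -1 -6.3 -0.5" --pt "0.07 3.2 0 2.8 -1 -7.2 -0.5" --pt "0.07 3.6 0 3.2 -1 -8.2 -0.5"

```text
time_s: 7.25
eef_pos: [0.4979, -0.1151, 0.2011]
tcp_rot: [0.611, -0.604, 0.361, -0.364]
wrist_force: [0.4, 0.2, -0.1]
width: 0.064
```

Run:
```python
from plan import *
from h import *
p,r=cur();print(p,yaw(r))
# recheck meter & filter from side cam depth
a,d=shot('side');X=cloud('side',d)
b=cv2.inRange(cv2.cvtColor(a,cv2.COLOR_RGB2HSV),(105,150,80),(130,255,255))
m=(b>0)&(X[...,2]>.012)&(X[...,2]<.05);P=X[m];print('filter',np.median(P,0) if len(P) else None)
h=cv2.cvtColor(a,cv2.COLOR_RGB2HSV)
m=(h[...,1]<110)&(h[...,2]>60)&(abs(X[...,0]-.4785)<.08)&(abs(X[...,1]+.192)<.08)&(X[...,2]>.022)&(X[...,2]<.03)
print('meter',m.sum(),cv2.minAreaRect((X[m][:,:2]*1000).astype(np.float32)) if m.sum() else None)
M=(.4785,-.192)
calls([[(*M,.16,-63.5),(*M,.12,-63.5)],[(*M,.08,-63.5)]])
```

```text
[ 0.49787002 -0.11508252  0.20114588] -61.64529303576574
filter [ 0.48903614 -0.08900639  0.01836117]
meter 243 ((478.388916015625, -189.5087432861328), (61.1121711730957, 43.40851593017578), 28.16960906982422)
call 0
   (0.4785, -0.192, 0.16, -63.5) [-0.03, 0.11, 0.03, 1.01, 0.82, -0.89]
   (0.4785, -0.192, 0.12, -63.5) [-0.03, 0.11, 0.03, 1.0, 1.62, -0.89]
call 1
   (0.4785, -0.192, 0.08, -63.5) [0.0, 0.0, 0.0, 0.0, 0.8, -0.0]
```

Request:
step_arm --pt "0 0.1 0 0.5 0 -0.5 -0.8" --pt "0 0.1 0 1 0 -0.9 -0.8" --pt "0 0.1 0 1 0.8 -0.9 -0.8" --pt "0 0.1 0 1 1.6 -0.9 -0.8" --pt "0 0.1 0 1 1.62 -0.9 -0.8" --pt "0 0.1 0 1 1.9 -0.9 -0.8" --pt "0 0.1 0 1 2.2 -0.9 -0.8" --pt "0 0.1 0 1 2.4 -0.9 -0.8" --pt "0 0.1 0 1 2.4 -0.9 -0.8" --pt "0 0.1 0 1 2.4 -0.9 -0.8"

```text
time_s: 8.3
eef_pos: [0.4836, -0.1781, 0.0806]
tcp_rot: [0.608, -0.602, 0.365, -0.367]
wrist_force: [-0.2, 0.3, -0.0]
width: 0.077
```

Request:
step_arm --pt "0 0 0 0 0 0 0" --pt "0 0 0 0 0 0 1" --pt "0 0 0 0 0 0 1" --pt "0 0 0 0 0 0 1" --pt "0 0 0 0 0 0 1" --pt "0 0 0 0 -0.3 0 1" --pt "0 0 0 0 -0.8 0 1" --pt "0 0 0 0 -1.6 0 1" --pt "0 0 0 0 -1.6 0 1"

```text
time_s: 9.2
eef_pos: [0.4842, -0.1793, 0.1633]
tcp_rot: [0.609, -0.601, 0.363, -0.369]
wrist_force: [1.0, -0.7, -0.6]
width: 0.0396
```

Run:
```python
from plan import *
p,r=cur();print(p,yaw(r))
m=tray(130,-32)
calls([[(*m,.16,-32.6),(*m,.11,-32.6)]])
```

```text
[ 0.48417079 -0.17933924  0.16328181] -62.38598408948113
call 0
   (np.float64(0.5404986787551209), np.float64(0.25427814649070957), 0.16, -32.6) [-0.1, -3.72, 0.04, -7.16, 0.12, 5.02]
   (np.float64(0.5404986787551209), np.float64(0.25427814649070957), 0.11, -32.6) [-0.1, -3.72, 0.04, -7.16, 1.12, 5.0]
```

Run:
```python
from plan import *
from h import *
shot('side');p,r=cur();print(p,yaw(r))
m=(.546,.263)
calls([[(*m,.16,-32.6),(*m,.11,-32.6)]])
```

```text
[ 0.48344284 -0.17906179  0.16153632] -62.37989788920076
call 0
   (0.546, 0.263, 0.16, -32.6) [-0.09, -3.72, 0.03, -7.25, 0.09, 5.21]
   (0.546, 0.263, 0.11, -32.6) [-0.09, -3.72, 0.03, -7.25, 1.09, 5.19]
```

Request:
step_arm --pt "-0.09 -0.37 0 -0.72 0 0.52 1" --pt "-0.09 -0.74 0 -1.45 0 1.04 1" --pt "-0.09 -1.12 0 -2.18 0 1.56 1" --pt "-0.09 -1.5 0 -2.9 0 2.08 1" --pt "-0.09 -1.86 0 -3.62 0 2.6 1" --pt "-0.09 -2.23 0 -4.35 0 3.12 1" --pt "-0.09 -2.6 0 -5.07 0 3.64 1" --pt "-0.09 -3 0 -5.8 0 4.16 1" --pt "-0.09 -3.35 0 -6.52 0 4.68 1" --pt "-0.09 -3.72 0 -7.25 0 5.2 1"

```text
time_s: 10.25
eef_pos: [0.5437, 0.2645, 0.1613]
tcp_rot: [-0.677, 0.681, -0.199, 0.196]
wrist_force: [0.3, -0.2, -1.9]
width: 0.0392
```

Request:
step_arm --pt "0 0 0 0 0.3 0 1" --pt "0 0 0 0 0.7 0 1" --pt "0 0 0 0 1 0 1" --pt "0 0 0 0 1 0 1" --pt "0 0 0 0 1 0 1" --pt "0 0 0 0 1 0 1"

```text
time_s: 10.85
eef_pos: [0.545, 0.2628, 0.1134]
tcp_rot: [-0.678, 0.679, -0.199, 0.198]
wrist_force: [-0.7, -0.8, -1.4]
width: 0.0394
```

Run:
```python
from plan import *
from h import *
a,d=shot('side');p,r=cur();print(p,yaw(r))
calls([[(.546,.263,.089,-32.6)]])
save(a[180:400,100:340],'s2.png',2.5)
```

```text
[0.54505069 0.26295719 0.11361784] -32.62918535586315
call 0
   (0.546, 0.263, 0.089, -32.6) [0.01, -0.0, -0.0, 0.02, 0.49, 0.01]
```

View pics/s2.png

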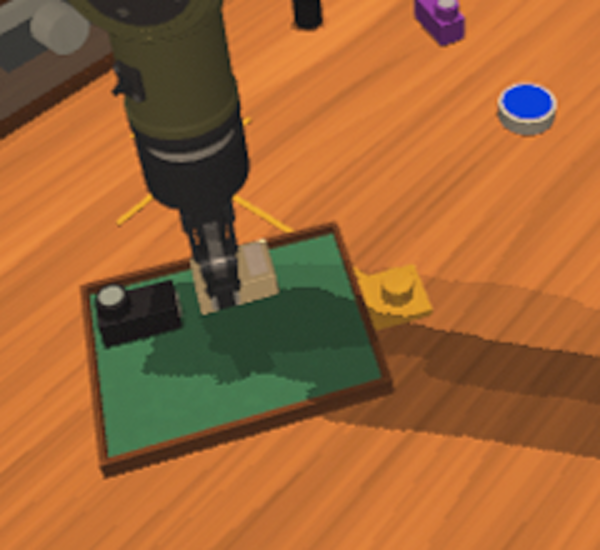

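The finder stands in the tray at its far end. The meter is held about 2 cm above the tray floor, with clear space around it.

Request:
step_arm --pt "0 0 0 0 0.2 0 1" --pt "0 0 0 0 0.4 0 1" --pt "0 0 0 0 0.49 0 1" --pt "0 0 0 0 0.49 0 1" --pt "0 0 0 0 0.49 0 -0.25" --pt "0 0 0 0 0.49 0 -0.25" --pt "0 0 0 0 0.49 0 -0.25" --pt "0 0 0 0 0 0 -0.25" --pt "0 0 0 0 -1 0 -0.25" --pt "0 0 0 0 -1.5 0 -0.25"

```text
time_s: 11.9
eef_pos: [0.5457, 0.2637, 0.1907]
tcp_rot: [0.679, -0.679, 0.198, -0.199]
wrist_force: [1.3, 0.6, 0.3]
width: 0.0535
```

Request:
step_arm --pt "0 0 0 0 0 0 -1" --pt "0 0 0 0 0 0 -1"

```text
time_s: 12.1
eef_pos: [0.5447, 0.263, 0.188]
tcp_rot: [-0.678, 0.679, -0.199, 0.198]
wrist_force: [0.2, -0.6, 0.4]
width: 0.0795
```

Run:
```python
from plan import *
from h import *
a,d=shot('side');p,r=cur();print(p,yaw(r))
X=cloud('side',d)
b=cv2.inRange(cv2.cvtColor(a,cv2.COLOR_RGB2HSV),(105,150,80),(130,255,255))
m=(b>0)&(X[...,2]>.012)&(X[...,2]<.05);P=X[m];print('filter',np.median(P,0))
G=(.489,-.0897)
calls([[(*G,.18,-45)],[(*G,.12,-45)],[(*G,.078,-45)]])
```

```text
[0.54414203 0.26272396 0.18705996] -32.595701149448416
filter [ 0.48902073 -0.08895466  0.01828769]
call 0
   (0.489, -0.0897, 0.18, -45) [0.03, 1.55, -0.01, 2.87, 0.16, -6.53]
call 1
   (0.489, -0.0897, 0.12, -45) [0.0, 0.0, 0.0, 0.0, 1.2, 0.0]
call 2
   (0.489, -0.0897, 0.078, -45) [0.0, 0.0, 0.0, 0.0, 0.84, 0.0]
```

Request:
step_arm --pt "0 0.15 0 0.29 0.1 -0.65 -1" --pt "0 0.35 0 0.65 0.1 -1.5 -1" --pt "0 0.55 0 1 0.1 -2.35 -1" --pt "0 0.75 0 1.4 0.16 -3.2 -1" --pt "0 0.95 0 1.75 0.16 -4 -1" --pt "0 1.15 0 2.15 0.16 -4.9 -1" --pt "0 1.35 0 2.5 0.16 -5.7 -1" --pt "0 1.55 0 2.87 0.16 -6.53 -1" --pt "0 1.55 0 2.87 0.8 -6.53 -1" --pt "0 1.55 0 2.87 1.3 -6.53 -1"

```text
time_s: 13.15
eef_pos: [0.4884, -0.092, 0.1218]
tcp_rot: [-0.651, 0.654, -0.273, 0.271]
wrist_force: [0.3, 1.0, -0.9]
width: 0.0857
```

Request:
step_arm --pt "0 0 0 0 0 0 -1" --pt "0 0 0 0 0 0 -1" --pt "0 0 0 0 0 0 -1"

```text
time_s: 13.45
eef_pos: [0.4898, -0.0889, 0.1241]
tcp_rot: [-0.653, 0.654, -0.271, 0.27]
wrist_force: [0.5, 0.3, 1.2]
width: 0.085
```

Run:
```python
from plan import *
p,r=cur();print(p,yaw(r))
calls([[(.489,-.0895,.077,-45)]])
```

```text
[ 0.48978452 -0.08892337  0.12412087] -44.946870917706086
call 0
   (0.489, -0.0895, 0.077, -45) [0.02, 0.01, 0.0, -0.0, 0.94, -0.02]
```

Request:
step_arm --pt "0 0 0 0 0.4 0 -1" --pt "0 0 0 0 0.75 0 -1" --pt "0 0 0 0 0.95 0 -1" --pt "0 0 0 0 0.95 0 -1" --pt "0 0 0 0 0.95 0 0" --pt "0 0 0 0 0.95 0 1" --pt "0 0 0 0 0.95 0 1" --pt "0 0 0 0 0.95 0 1" --pt "0 0 0 0 0.95 0 1"

```text
time_s: 14.35
eef_pos: [0.4899, -0.0895, 0.0773]
tcp_rot: [-0.653, 0.654, -0.27, 0.271]
wrist_force: [0.6, -0.8, 5.9]
width: 0.0566
```

Request:
step_arm --pt "0 0 0 0 -0.3 0 1" --pt "0 0 0 0 -0.9 0 1" --pt "0 0 0 0 -1.6 0 1" --pt "0 0 0 0 -1.6 0 1" --pt "0 0 0 0 -1.6 0 1"

```text
time_s: 14.85
eef_pos: [0.49, -0.0895, 0.1572]
tcp_rot: [-0.653, 0.654, -0.27, 0.271]
wrist_force: [-0.4, -0.6, -0.9]
width: 0.0564
```

Run:
```python
from plan import *
from h import *
a,d=shot('top');p,r=cur();print(p,yaw(r))
X=cloud('top',d)
P=X[(X[...,2]>.011)&(X[...,2]<.02)]
g=tray(68,20)
calls([[(*g,.16,-32.6),(*g,.11,-32.6)]])
save(a[120:300,80:330],'t2.png',3)
```

```text
[ 0.48949377 -0.08945127  0.15629487] -45.008358479038854
call 0
   (np.float64(0.46328736544032373), np.float64(0.2300621786966233), 0.16, -32.6) [0.02, -1.55, -0.0, -4.89, -0.09, 4.15]
   (np.float64(0.46328736544032373), np.float64(0.2300621786966233), 0.11, -32.6) [0.02, -1.55, -0.0, -4.89, 0.91, 4.15]
```

View pics/t2.png

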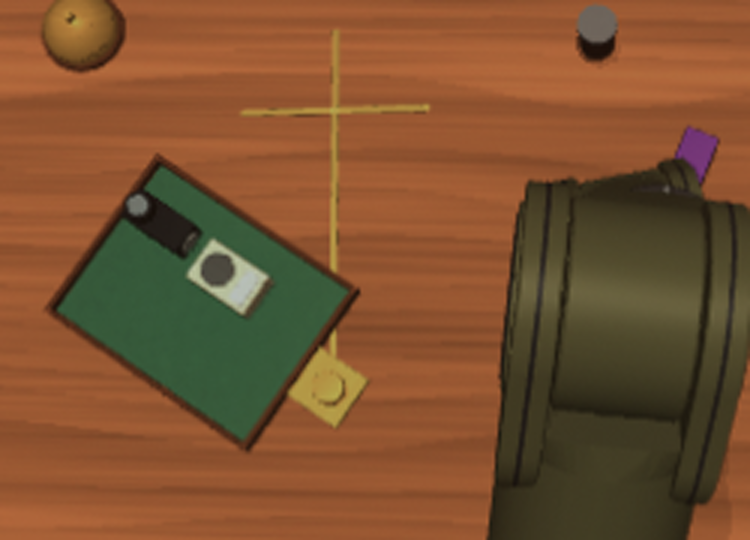

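The finder and meter stand in the tray side by side and the near half is free, so the filter goes there.

Request:
step_arm --pt "0 -0.15 0 -0.49 -0.09 0.41 1" --pt "0 -0.35 0 -1.1 -0.09 0.93 1" --pt "0 -0.55 0 -1.7 -0.09 1.45 1" --pt "0 -0.75 0 -2.35 -0.09 2 1" --pt "0 -0.95 0 -3 -0.09 2.55 1" --pt "0 -1.15 0 -3.65 -0.09 3.1 1" --pt "0 -1.35 0 -4.3 -0.09 3.65 1" --pt "0 -1.55 0 -4.89 0 4.15 1" --pt "0 -1.55 0 -4.89 0.5 4.15 1" --pt "0 -1.55 0 -4.89 0.91 4.15 1"

```text
time_s: 15.9
eef_pos: [0.4623, 0.232, 0.1083]
tcp_rot: [-0.678, 0.68, -0.198, 0.196]
wrist_force: [-0.3, -0.9, -0.6]
width: 0.0564
```

Request:
step_arm --pt "0 0 0 0 0 0 1" --pt "0 0 0 0 0 0 1" --pt "0 0 0 0 0 0 1"

```text
time_s: 16.2
eef_pos: [0.4636, 0.2299, 0.1105]
tcp_rot: [-0.678, 0.679, -0.199, 0.198]
wrist_force: [-0.5, -0.5, -1.0]
width: 0.0566
```

Run:
```python
from plan import *
p,r=cur();print(p,yaw(r))
calls([[(.4633,.2301,.0865,-32.6)]])
```

```text
[0.4636389  0.22992045 0.11049848] -32.63714598533359
call 0
   (0.4633, 0.2301, 0.0865, -32.6) [0.02, -0.0, -0.0, -0.01, 0.48, 0.0]
```

Request:
step_arm --pt "0 0 0 0 0.2 0 1" --pt "0 0 0 0 0.4 0 1" --pt "0 0 0 0 0.48 0 1" --pt "0 0 0 0 0.48 0 1" --pt "0 0 0 0 0.48 0 -0.6" --pt "0 0 0 0 0.48 0 -0.6" --pt "0 0 0 0 0.48 0 -0.6" --pt "0 0 0 0 0 0 -0.6" --pt "0 0 0 0 -1 0 -0.6" --pt "0 0 0 0 -2 0 -0.6"

```text
time_s: 17.2
eef_pos: [0.4629, 0.2301, 0.2109]
tcp_rot: [-0.677, 0.68, -0.199, 0.197]
wrist_force: [1.2, 0.9, -0.4]
width: 0.0685
```

Request:
step_arm --pt "0 0 0 0 0 0 -0.3" --pt "0 0 0 0 0 0 -0.3" --pt "0 0 0 0 0 0 -0.3"

```text
time_s: 17.5
eef_pos: [0.4629, 0.2299, 0.2093]
tcp_rot: [-0.677, 0.68, -0.199, 0.198]
wrist_force: [0.1, -0.5, 0.9]
width: 0.0553
```

Run:
```python
from plan import *
p,r=cur();print(p,yaw(r))
calls([[(*p[:2],.26,-32),(.4563,-.3655,.26,-78)]])
```

```text
[0.46293066 0.22994355 0.20931483] -32.601568078356955
call 0
   (np.float64(0.4629306581200002), np.float64(0.22994355341733433), 0.26, -32) [0.03, -0.08, -0.01, -0.0, -1.01, -0.0]
   (0.4563, -0.3655, 0.26, -78) [0.03, 5.67, 0.0, 6.3, -0.98, -10.11]
```

Request:
step_arm --pt "0 0 0 0 -1 0 -0.3" --pt "0 0.45 0 0.5 -1 -0.8 -0.3" --pt "0 0.9 0 1 -1 -1.6 -0.3" --pt "0 1.35 0 1.5 -1 -2.4 -0.3" --pt "0 1.8 0 2 -1 -3.2 -0.3" --pt "0 2.25 0 2.5 -1 -4 -0.3" --pt "0 2.7 0 3 -1 -4.8 -0.3" --pt "0 3.15 0 3.5 -1 -5.6 -0.3" --pt "0 3.15 0 3.5 -1 -5.6 -0.3" --pt "0 3.15 0 3.5 -1 -5.6 -0.3"

```text
time_s: 18.5
eef_pos: [0.4593, -0.1008, 0.2593]
tcp_rot: [-0.617, 0.62, -0.344, 0.341]
wrist_force: [-0.2, 0.7, 0.3]
width: 0.0553
```

Run:
```python
from plan import *
from h import *
a,d=shot('top');p,r=cur();print(p,yaw(r))
save(a,'t3.png',1.4)
np.set_printoptions(precision=4,suppress=True)
X=cloud('top',d);h=cv2.cvtColor(a,cv2.COLOR_RGB2HSV)
m=(((h[...,0]<6)|(h[...,0]>174))&(h[...,1]>170)&(X[...,2]>.08)&(X[...,2]<.165));P=X[m];print('handle',m.sum(),P[:,:2].min(0),P[:,:2].max(0))
b=cv2.inRange(h,(105,150,80),(130,255,255));b[X[...,2]>.06]=0
n,l,st,c=cv2.connectedComponentsWithStats(b)
for k in range(1,n):
    if st[k,4]>100: print('blue',st[k,4],onz('top',[c[k]],.026))
calls([[(.4563,-.3655,.26,-78)],[(.4563,-.3655,.169,-78)]])
```

```text
[ 0.45967333 -0.09917481  0.25953238] -57.77898871332898
handle 1236 [ 0.4436 -0.3764] [0.8654 0.6792]
blue 267 [[0.4627 0.2302 0.026 ]]
call 0
   (0.4563, -0.3655, 0.26, -78) [0.03, 2.53, -0.01, 4.47, -0.0, -2.9]
call 1
   (0.4563, -0.3655, 0.169, -78) [0.0, 0.0, 0.0, -0.0, 1.82, 0.0]
```

View pics/t3.png

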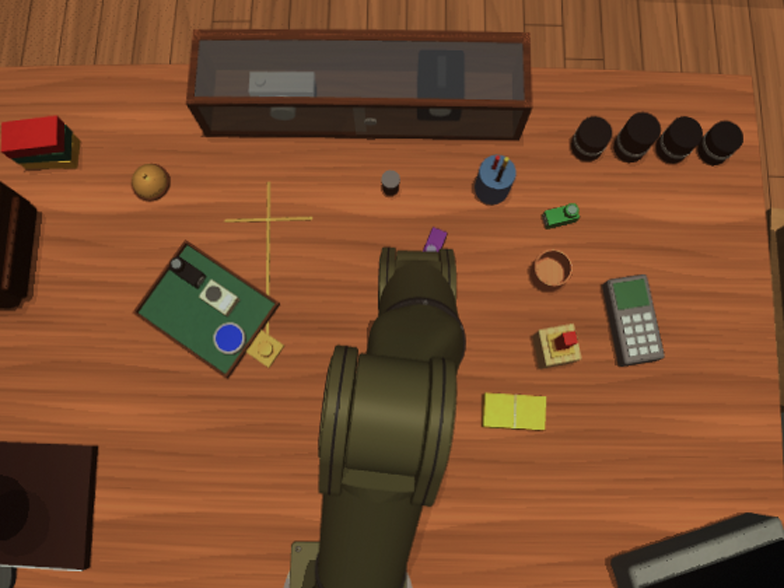

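All three items are in the tray: finder (180,266), meter (217,296), filter (229,338). The brush at (565,340) has not moved. Now the brush.

Request:
step_arm --pt "0 0.3 0 0.5 0 -0.32 -0.3" --pt "0 0.6 0 1.1 0 -0.7 -0.3" --pt "0 1 0 1.8 0 -1.15 -0.3" --pt "0 1.4 0 2.5 0 -1.6 -0.3" --pt "0 1.8 0 3.2 0 -2.1 -0.3" --pt "0 2.2 0 3.9 0 -2.5 -0.3" --pt "0 2.53 0 4.47 0 -2.9 -0.3" --pt "0 2.53 0 4.47 0 -2.9 -0.3" --pt "0 2.53 0 4.47 0 -2.9 -0.3" --pt "0 2.53 0 4.47 0 -2.9 -0.3"

```text
time_s: 19.55
eef_pos: [0.4577, -0.3632, 0.2606]
tcp_rot: [-0.55, 0.551, -0.445, 0.443]
wrist_force: [0.1, 0.3, 0.5]
width: 0.0553
```

Run:
```python
from plan import *
p,r=cur();print(p,yaw(r))
calls([[(.4563,-.3655,.165,-78)]])
```

```text
[ 0.45767665 -0.36316164  0.26056644] -77.78008931728112
call 0
   (0.4563, -0.3655, 0.165, -78) [0.02, 0.03, -0.01, 0.04, 1.91, -0.03]
```

Request:
step_arm --pt "0 0 0 0.03 0.5 -0.02 -0.3" --pt "0 0 0 0.03 1.1 -0.02 -0.3" --pt "0 0 0 0.03 1.6 -0.02 -0.3" --pt "0 0 0 0.03 1.9 -0.02 -0.3" --pt "0 0 0 0.03 1.9 -0.02 -0.3" --pt "0 0 0 0.03 1.9 -0.02 0.3" --pt "0 0 0 0.03 1.9 -0.02 1" --pt "0 0 0 0.03 1.9 -0.02 1" --pt "0 0 0 0.03 1.9 -0.02 1" --pt "0 0 0 0.03 1.9 -0.02 1" --squeeze 40

```text
time_s: 20.55
eef_pos: [0.4565, -0.3679, 0.1674]
tcp_rot: [-0.549, 0.55, -0.445, 0.446]
wrist_force: [0.5, 1.8, 5.6]
width: 0.0218
```

Request:
step_arm --pt "0 0 0 0 0 0 1" --pt "0 0 0 0 -0.3 0 1" --pt "0 0 0 0 -0.7 0 1" --pt "0 0 0 0 -1.2 0 1" --pt "0 0 0 0 -1.7 0 1" --pt "0 0 0 0 -2 0 1" --pt "0 0 0 0 -2 0 1" --pt "0 0 0 0 -2 0 1"

```text
time_s: 21.35
eef_pos: [0.4556, -0.3677, 0.266]
tcp_rot: [-0.548, 0.55, -0.445, 0.445]
wrist_force: [0.2, -0.5, -0.9]
width: 0.0214
```

Run:
```python
from plan import *
from h import *
a,d=shot('side');p,r=cur();print(p,yaw(r),env.read_state()['width'])
Po=(.5985,-.3605)
calls([[(*Po,.265,-78)],[(*Po,.175,-78)]])
save(a[100:240,320:440],'s4.png',4)
```

```text
[ 0.45541801 -0.36744495  0.26538029] -78.03880273475632 0.021184812014152496
call 0
   (0.5985, -0.3605, 0.265, -78) [0.03, -0.0, 0.0, 0.46, -0.0, 2.83]
call 1
   (0.5985, -0.3605, 0.175, -78) [0.0, 0.0, 0.0, -0.0, 1.8, 0.0]
```

View pics/s4.png

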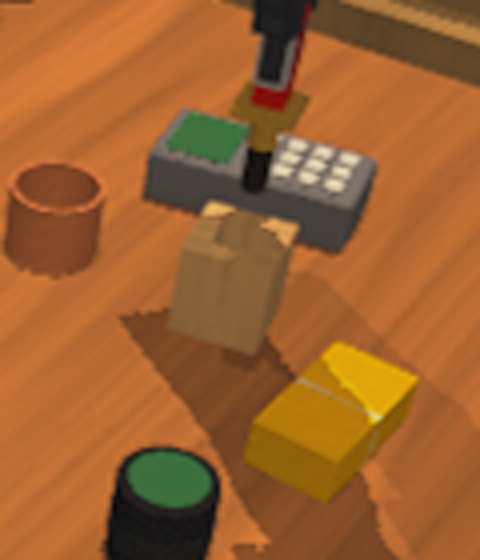

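The brush is held upright, its tip about 4 cm above the stand. Next is the dip in the pot.

Request:
step_arm --pt "0 0 0 0.1 0 0.5 1" --pt "0 0 0 0.2 0 1.2 1" --pt "0 0 0 0.35 0 1.9 1" --pt "0 0 0 0.43 0 2.5 1" --pt "0 0 0 0.43 0 2.83 1" --pt "0 0 0 0.43 0 2.83 1" --pt "0 0 0 0.43 0 2.83 1" --pt "0 0 0 0.43 0.5 2.83 1"

```text
time_s: 22.2
eef_pos: [0.5989, -0.3616, 0.2435]
tcp_rot: [-0.548, 0.55, -0.444, 0.448]
wrist_force: [0.9, -0.3, -0.6]
width: 0.0218
```

Request:
step_arm --pt "0 0 0 0 0 0 1" --pt "0 0 0 0 0 0 1"

```text
time_s: 22.4
eef_pos: [0.5972, -0.3601, 0.2405]
tcp_rot: [-0.548, 0.55, -0.447, 0.445]
wrist_force: [-0.1, 0.6, -0.6]
width: 0.0219
```

Run:
```python
from plan import *
from h import *
p,r=cur();print(p,yaw(r))
calls([[(.5985,-.361,.172,-78)]])
```

```text
[ 0.59720677 -0.36006094  0.24050443] -78.11736487278965
call 0
   (0.5985, -0.361, 0.172, -78) [0.03, -0.01, 0.0, 0.02, 1.37, 0.03]
```

Request:
step_arm --pt "0 0 0 0.02 0.4 0.02 1" --pt "0 0 0 0.02 0.8 0.02 1" --pt "0 0 0 0.02 1.15 0.02 1" --pt "0 0 0 0.02 1.37 0.02 1" --pt "0 0 0 0.02 1.37 0.02 1" --pt "0 0 0 0.02 1.37 0.02 1" --pt "0 0 0 0.02 1.37 0.02 1" --pt "0 0 0 0.02 1.37 0.02 1"

```text
time_s: 23.2
eef_pos: [0.6004, -0.3607, 0.1736]
tcp_rot: [-0.548, 0.55, -0.445, 0.446]
wrist_force: [-0.2, 0.1, -0.7]
width: 0.0216
```

Run:
```python
from plan import *
from h import *
a,d=shot('side');p,r=cur();print(p,yaw(r),env.read_state()['wrist_force'])
u,v=proj('side',[.598,-.36,.06])[0].astype(int)
save(a[v-60:v+60,u-70:u+70],'s5.png',4)
G=(.4627,.2302)
calls([[(*p[:2],.275,-78),(*G,.275,-45)],[(*G,.195,-45)]])
```

```text
[ 0.600269   -0.36065696  0.17340358] -78.03967268443435 [ 0.05716648 -1.33022164 -1.13997394]
call 0
   (np.float64(0.6002689996090291), np.float64(-0.3606569582103021), 0.275, -78) [0.01, -0.0, 0.02, 0.01, -2.03, -0.0]
   (0.4627, 0.2302, 0.275, -45) [0.01, -4.13, 0.01, -12.13, -2.06, -0.25]
call 1
   (0.4627, 0.2302, 0.195, -45) [0.0, 0.0, 0.0, 0.0, 1.6, 0.0]
```

View pics/s5.png

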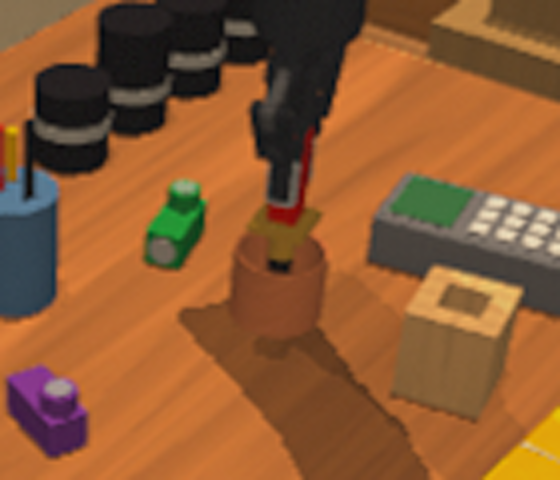

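The bristles are inside the pot, tip about 1 cm above its floor and the collar just over the rim. Next I move to the glass.

Request:
step_arm --pt "0 0 0 0 -0.7 0 1" --pt "0 0 0 0 -1.5 0 1" --pt "0 0 0 0 -2.1 0 1" --pt "0 -0.3 0 -0.9 -2.1 0 1" --pt "0 -0.6 0 -1.75 -2.1 -0.05 1" --pt "0 -0.9 0 -2.65 -2.1 -0.05 1" --pt "0 -1.2 0 -3.5 -2.1 -0.08 1" --pt "0 -1.5 0 -4.4 -2.1 -0.1 1" --pt "0 -1.8 0 -5.3 -2.1 -0.1 1" --pt "0 -2.1 0 -6.15 -2.1 -0.13 1"

```text
time_s: 24.25
eef_pos: [0.5298, -0.0587, 0.2777]
tcp_rot: [-0.608, 0.609, -0.359, 0.36]
wrist_force: [0.2, -0.1, -0.0]
width: 0.0217
```

Request:
step_arm --pt "0 0 0 0 0 0 1" --pt "0 0 0 0 0 0 1" --pt "0 0 0 0 0 0 1"

```text
time_s: 24.55
eef_pos: [0.5304, -0.0622, 0.2774]
tcp_rot: [-0.607, 0.609, -0.361, 0.361]
wrist_force: [-0.1, -0.7, -0.9]
width: 0.0217
```

Run:
```python
from plan import *
p,r=cur();print(p,yaw(r))
G=(.4627,.2302)
calls([[(*G,.275,-45)],[(*G,.195,-45)]])
```

```text
[ 0.53036885 -0.0621828   0.27736235] -61.35678281876659
call 0
   (0.4627, 0.2302, 0.275, -45) [0.02, -2.04, 0.01, -5.78, 0.03, 1.62]
call 1
   (0.4627, 0.2302, 0.195, -45) [0.0, 0.0, 0.0, 0.0, 1.6, 0.0]
```

Request:
step_arm --pt "0 -0.25 0 -0.7 0 0.2 1" --pt "0 -0.6 0 -1.6 0 0.45 1" --pt "0 -0.9 0 -2.5 0 0.7 1" --pt "0 -1.2 0 -3.4 0 0.95 1" --pt "0 -1.5 0 -4.3 0 1.2 1" --pt "0 -1.8 0 -5.1 0 1.42 1" --pt "0 -2.04 0 -5.78 0.05 1.62 1" --pt "0 -2.04 0 -5.78 0.7 1.62 1" --pt "0 -2.04 0 -5.78 1.4 1.62 1" --pt "0 -2.04 0 -5.78 1.55 1.62 1"

```text
time_s: 25.55
eef_pos: [0.4613, 0.2294, 0.1964]
tcp_rot: [-0.65, 0.656, -0.272, 0.27]
wrist_force: [0.1, -0.1, -1.4]
width: 0.0215
```

Request:
step_arm --pt "0 0 0 0 0 0 1" --pt "0 0 0 0 0 0 1" --pt "0 0 0 0 0 0 1"

```text
time_s: 25.85
eef_pos: [0.4629, 0.2314, 0.2005]
tcp_rot: [-0.653, 0.653, -0.27, 0.271]
wrist_force: [-0.5, 0.2, -0.3]
width: 0.0218
```

Run:
```python
from plan import *
from h import *
a,d=shot('side');p,r=cur();print(p,yaw(r),env.read_state()['width'])
b=cv2.inRange(cv2.cvtColor(a,cv2.COLOR_RGB2HSV),(105,150,80),(130,255,255));n,l,st,c=cv2.connectedComponentsWithStats(b);print([ (st[k,4],c[k]) for k in range(1,n) if st[k,4]>60])
u,v=proj('side',[.4627,.2302,.03])[0].astype(int);print(proj('side',[[.4627,.2302,.026],[p[0],p[1],p[2]-.157]]))
save(a[v-70:v+50,u-70:u+70],'s6.png',4)
calls([[(.4627,.2302,.187,-45)]])
```

```text
[0.46274051 0.23147458 0.20046596] -44.97325864299547 0.02139252603533761
[(np.int32(315), array([229.93650794, 309.21269841]))]
[[229.62594882 307.56123495]
 [228.59010623 302.69996837]]
call 0
   (0.4627, 0.2302, 0.187, -45) [0.0, 0.0, 0.01, 0.02, 0.27, -0.02]
```

View pics/s6.png

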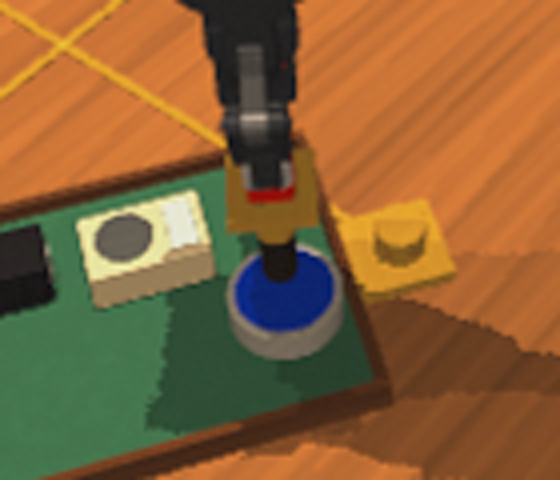

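The brush tip is over the middle of the blue glass at about (280,280), roughly 17 mm above it. I'm going down gently.

Request:
step_arm --pt "0 0 0 0.02 0.12 -0.02 1" --pt "0 0 0 0.02 0.22 -0.02 1" --pt "0 0 0 0.02 0.28 -0.02 1" --pt "0 0 0 0.02 0.3 -0.02 1" --pt "0 0 0 0.02 0.3 -0.02 1"

```text
time_s: 26.4
eef_pos: [0.4616, 0.23, 0.1838]
tcp_rot: [-0.652, 0.655, -0.271, 0.27]
wrist_force: [-0.9, 0.6, -0.2]
width: 0.0215
```

Request:
step_arm --pt "0 0 0 0 0.02 0 1" --pt "0 0 0 0 0.04 0 1" --pt "0 0 0 0 0.04 0 1"

```text
time_s: 26.7
eef_pos: [0.4618, 0.2302, 0.1834]
tcp_rot: [-0.653, 0.654, -0.27, 0.27]
wrist_force: [-1.6, -1.8, 13.0]
width: 0.0216
```

Request:
step_arm --pt "0 0 0 0 0.02 0 1" --pt "0 0 0 0 0.03 0 1" --pt "0 0 0 0 0.03 0 1"

```text
time_s: 27.0
eef_pos: [0.4618, 0.2302, 0.1833]
tcp_rot: [-0.653, 0.654, -0.27, 0.27]
wrist_force: [-4.3, -1.5, 26.7]
width: 0.0215
```

The force rose to 27 N, so contact is certain. I'm lifting and returning the brush.

Request:
step_arm --pt "0 0 0 0 -0.2 0 1" --pt "0 0 0 0 -0.8 0 1" --pt "0 0 0 0 -1.6 0 1" --pt "0 0 0 0 -2 0 1" --pt "0 0 0 0 -2 0 1" --pt "0 0 0 0 -2 0 1"

```text
time_s: 27.6
eef_pos: [0.4618, 0.2301, 0.2806]
tcp_rot: [-0.653, 0.654, -0.27, 0.27]
wrist_force: [0.0, 0.6, -1.4]
width: 0.0218
```

Run:
```python
from plan import *
from h import *
a,d=shot('side');p,r=cur();print(p,yaw(r))
b=cv2.inRange(cv2.cvtColor(a,cv2.COLOR_RGB2HSV),(105,150,80),(130,255,255));n,l,st,c=cv2.connectedComponentsWithStats(b);print([ (st[k,4],c[k]) for k in range(1,n) if st[k,4]>60])
G=(.456,-.3672)
calls([[(*G,.28,-78)]])
```

```text
[0.46141767 0.22986758 0.27986048] -44.91234224144778
[(np.int32(380), array([229.65789474, 307.93947368]))]
call 0
   (0.456, -0.3672, 0.28, -78) [0.03, 4.14, 0.01, 8.35, 0.03, -8.53]
```

Request:
step_arm --pt "0 0.25 0 0.5 0 -0.5 1" --pt "0 0.55 0 1.1 0 -1.1 1" --pt "0 0.9 0 1.75 0 -1.75 1" --pt "0 1.2 0 2.4 0 -2.4 1" --pt "0 1.5 0 3.05 0 -3.1 1" --pt "0 1.85 0 3.7 0 -3.75 1" --pt "0 2.15 0 4.35 0 -4.4 1" --pt "0 2.5 0 5 0 -5.1 1" --pt "0 2.8 0 5.6 0 -5.7 1" --pt "0 2.8 0 5.6 0 -5.7 1"

```text
time_s: 28.65
eef_pos: [0.4572, -0.1766, 0.28]
tcp_rot: [-0.584, 0.589, -0.396, 0.395]
wrist_force: [-0.2, 0.0, -0.4]
width: 0.0211
```

Request:
step_arm --pt "0 0 0 0 0 0 1" --pt "0 0 0 0 0 0 1" --pt "0 0 0 0 0 0 1"

```text
time_s: 28.95
eef_pos: [0.459, -0.1676, 0.2809]
tcp_rot: [-0.588, 0.59, -0.392, 0.39]
wrist_force: [0.8, 0.5, -1.2]
width: 0.0217
```

Run:
```python
from plan import *
p,r=cur();print(p,yaw(r))
calls([[(.456,-.3672,.28,-78)]])
```

```text
[ 0.45902125 -0.1675582   0.28087295] -67.13466599215182
call 0
   (0.456, -0.3672, 0.28, -78) [0.02, 1.36, -0.0, 3.66, 0.02, -1.61]
```

Request:
step_arm --pt "0 0.2 0 0.5 0 -0.2 1" --pt "0 0.5 0 1.3 0 -0.55 1" --pt "0 0.8 0 2.1 0 -0.95 1" --pt "0 1.1 0 2.9 0 -1.3 1" --pt "0 1.36 0 3.66 0 -1.61 1" --pt "0 1.36 0 3.66 0 -1.61 1" --pt "0 1.36 0 3.66 0 -1.61 1" --pt "0 1.36 0 3.66 0.2 -1.61 1" --pt "0 1.36 0 3.66 0.4 -1.61 1" --pt "0 1.36 0 3.66 0.4 -1.61 1"

```text
time_s: 29.95
eef_pos: [0.4548, -0.3671, 0.2598]
tcp_rot: [-0.548, 0.55, -0.447, 0.444]
wrist_force: [0.0, -0.3, -0.6]
width: 0.0215
```

Request:
step_arm --pt "0 0 0 0 0 0 1" --pt "0 0 0 0 0 0 1"

```text
time_s: 30.15
eef_pos: [0.4555, -0.369, 0.2618]
tcp_rot: [-0.548, 0.55, -0.446, 0.446]
wrist_force: [1.5, 0.1, -0.8]
width: 0.0218
```

Run:
```python
from plan import *
from h import *
a,d=shot('side');p,r=cur();print(p,yaw(r))
calls([[(.456,-.3672,.23,-78)],[(.456,-.3672,.167,-78)]])
X=cloud('side',d);h=cv2.cvtColor(a,cv2.COLOR_RGB2HSV)
m=(np.hypot(X[...,0]-.456,X[...,1]+.366)<.06)&(X[...,2]>.066)&(X[...,2]<.074)
print('stand top',m.sum(),cv2.minAreaRect((X[m][:,:2]*1000).astype(np.float32)))
m=(np.hypot(X[...,0]-.456,X[...,1]+.366)<.03)&(X[...,2]>.1)&(X[...,2]<.155)
print('bristle visible pts',m.sum(),np.median(X[m],0))
```

```text
[ 0.45546861 -0.3691842   0.26198603] -78.17575368716989
call 0
   (0.456, -0.3672, 0.23, -78) [0.01, -0.02, 0.01, -0.04, 0.64, 0.02]
call 1
   (0.456, -0.3672, 0.167, -78) [0.0, 0.0, 0.0, -0.0, 1.26, 0.0]
stand top 270 ((454.4290771484375, -363.6545715332031), (63.96401596069336, 69.28109741210938), 10.476253509521484)
bristle visible pts 113 [ 0.45089165 -0.3592977   0.13184077]
```

Request:
step_arm --pt "0 0 0 -0.04 0.3 0.02 1" --pt "0 0 0 -0.04 0.6 0.02 1" --pt "0 0 0 -0.04 0.9 0.02 1" --pt "0 0 0 -0.04 1.2 0.02 1" --pt "0 0 0 -0.04 1.5 0.02 1" --pt "0 0 0 -0.04 1.75 0.02 1" --pt "0 0 0 -0.04 1.84 0.02 1" --pt "0 0 0 -0.04 1.84 0.02 1"

```text
time_s: 31.0
eef_pos: [0.4555, -0.3672, 0.1693]
tcp_rot: [-0.548, 0.55, -0.446, 0.446]
wrist_force: [0.3, -0.7, 0.8]
width: 0.0214
```

Request:
step_arm --pt "0 0 0 0 0.03 0 1" --pt "0 0 0 0 0.03 0 1" --pt "0 0 0 0 0.03 0 -0.2" --pt "0 0 0 0 0.03 0 -0.2" --pt "0 0 0 0 0.03 0 -0.2" --pt "0 0 0 0 -0.3 0 -0.2" --pt "0 0 0 0 -1 0 -0.2" --pt "0 0 0 0 -2 0 -0.2" --pt "0 0 0 0 -2.2 0 -0.2" --pt "0 0 0 0 -2.2 0 -0.2"

```text
time_s: 32.0
eef_pos: [0.4567, -0.3678, 0.2821]
tcp_rot: [-0.548, 0.55, -0.444, 0.448]
wrist_force: [-0.1, -0.0, -0.1]
width: 0.0511
```

Run:
```python
from plan import *
from h import *
np.set_printoptions(precision=4,suppress=True)
a,d=shot('side');p,r=cur();print(p,yaw(r))
X=cloud('side',d);h=cv2.cvtColor(a,cv2.COLOR_RGB2HSV)
m=((h[...,0]<6)|(h[...,0]>174))&(h[...,1]>170)&(np.hypot(X[...,0]-.456,X[...,1]+.366)<.06)
P=X[m];print('red z',P[:,2].min(),P[:,2].max(),[ (zz,P[abs(P[:,2]-zz)<.01][:,:2].mean(0)) for zz in(.09,.12,.14)])
W=tray(200,82.5)
calls([[(.47,0,.26,-55),(*W,.2,-32.6)],[(*W,.12,-32.6)]])
```

```text
[ 0.4559 -0.3671  0.2801] -78.19764933197851
red z 0.07775349600319681 0.15296431470713245 [(0.09, array([ 0.4498, -0.3568])), (0.12, array([ 0.4498, -0.3567])), (0.14, array([ 0.4507, -0.3584]))]
call 0
   (0.47, 0, 0.26, -55) [0.01, -2.9, 0.01, -7.13, 0.38, 1.78]
   (np.float64(0.48175183424828294), np.float64(0.3749390691644957), 0.2, -32.6) [0.02, -5.7, 0.01, -14.42, 1.56, 3.54]
call 1
   (np.float64(0.48175183424828294), np.float64(0.3749390691644957), 0.12, -32.6) [0.0, 0.0, 0.0, 0.0, 1.6, 0.0]
```

The brush is home, upright, with its top at z 0.15. Now to the tray's left side wall.

Request:
step_arm --pt "0 -0.2 0 -0.5 0 0.12 0.2" --pt "0 -0.5 0 -1.3 0 0.32 0.2" --pt "0 -0.85 0 -2.1 0 0.52 0.2" --pt "0 -1.15 0 -2.9 0 0.72 0.2" --pt "0 -1.5 0 -3.75 0 0.93 0.2" --pt "0 -1.8 0 -4.6 0 1.15 0.2" --pt "0 -2.15 0 -5.4 0 1.35 0.2" --pt "0 -2.5 0 -6.2 0 1.55 0.2" --pt "0 -2.75 0 -6.8 0 1.7 0.2" --pt "0 -2.9 0 -7.13 0 1.78 0.2"

```text
time_s: 33.05
eef_pos: [0.4689, 0.0035, 0.2773]
tcp_rot: [-0.627, 0.629, -0.326, 0.323]
wrist_force: [0.7, -0.2, -0.5]
width: 0.0342
```

Request:
step_arm --pt "0 0 0 0 0 0 0.2" --pt "0 0 0 0 0 0 0.2"

```text
time_s: 33.25
eef_pos: [0.4692, -0.0005, 0.2778]
tcp_rot: [-0.626, 0.629, -0.328, 0.325]
wrist_force: [0.4, -0.7, 0.8]
width: 0.0341
```

Run:
```python
from plan import *
p,r=cur();print(p,yaw(r))
W=tray(200,82.5)
calls([[(*W,.2,-32.6)]])
```

```text
[ 0.46920668 -0.00051259  0.277849  ] -55.01247981637102
call 0
   (np.float64(0.48175183424828294), np.float64(0.3749390691644957), 0.2, -32.6) [0.04, -2.8, -0.01, -6.01, 1.54, 4.52]
```

Request:
step_arm --pt "0 -0.25 0 -0.5 0.1 0.38 0.2" --pt "0 -0.6 0 -1.3 0.3 0.98 0.2" --pt "0 -1 0 -2.1 0.5 1.58 0.2" --pt "0 -1.35 0 -2.9 0.7 2.2 0.2" --pt "0 -1.75 0 -3.75 0.9 2.8 0.2" --pt "0 -2.1 0 -4.5 1.1 3.4 0.2" --pt "0 -2.45 0 -5.25 1.3 3.95 0.2" --pt "0 -2.8 0 -6.01 1.54 4.52 0.2" --pt "0 -2.8 0 -6.01 2.3 4.52 0.2" --pt "0 -2.8 0 -6.01 2.9 4.52 0.2"

```text
time_s: 34.25
eef_pos: [0.4827, 0.3758, 0.131]
tcp_rot: [-0.678, 0.68, -0.199, 0.198]
wrist_force: [-0.5, -0.7, -0.2]
width: 0.0342
```

Request:
step_arm --pt "0 0 0 0 0 0 0.2" --pt "0 0 0 0 0 0 0.2" --pt "0 0 0 0 0 0 0.2"

```text
time_s: 34.55
eef_pos: [0.484, 0.3751, 0.1348]
tcp_rot: [-0.678, 0.679, -0.199, 0.199]
wrist_force: [0.3, -0.7, 0.8]
width: 0.0341
```

Run:
```python
from plan import *
from h import *
a,d=shot('side');p,r=cur();print(p,yaw(r))
W=tray(200,82.5);u,v=proj('side',[*W,.018])[0].astype(int);print(u,v)
calls([[(*W,.094,-32.6)]])
save(a[max(v-130,0):v+60,max(u-120,0):u+130],'s7.png',3)
```

```text
[0.48389165 0.37538479 0.13501062] -32.690760152664375
167 356
call 0
   (np.float64(0.48175183424828294), np.float64(0.3749390691644957), 0.094, -32.6) [-0.0, -0.01, 0.0, -0.03, 0.82, -0.03]
```

View pics/s7.png

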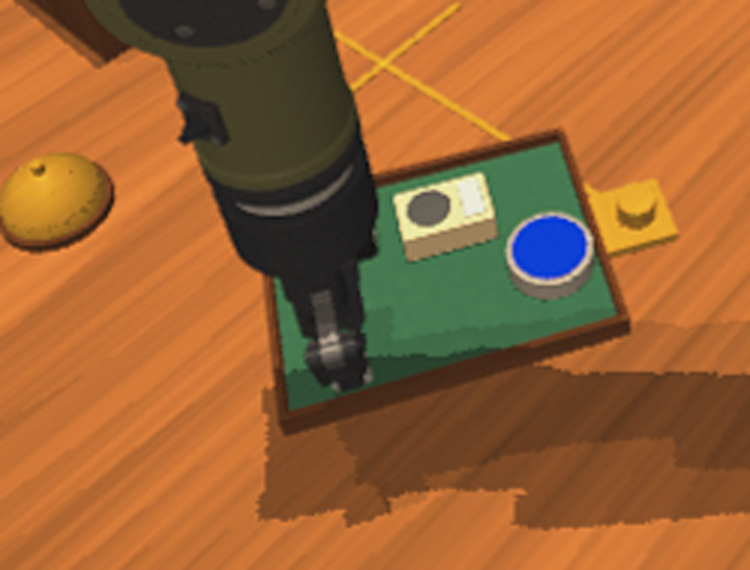

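The jaws are above the tray's near side wall at about (340,385) and the items stand unchanged. I'm going down and pinching the wall.

Request:
step_arm --pt "0 0 0 -0.03 0.3 -0.03 0.2" --pt "0 0 0 -0.03 0.6 -0.03 0.2" --pt "0 0 0 -0.03 0.82 -0.03 0.2" --pt "0 0 0 -0.03 0.82 -0.03 0.2" --pt "0 0 0 -0.03 0.82 -0.03 0.2"

```text
time_s: 35.1
eef_pos: [0.4804, 0.375, 0.0922]
tcp_rot: [-0.678, 0.68, -0.199, 0.198]
wrist_force: [0.9, 0.1, -0.4]
width: 0.0342
```

Request:
step_arm --pt "0 0 0 0 0 0 0.5" --pt "0 0 0 0 0 0 0.7" --pt "0 0 0 0 0 0 1" --pt "0 0 0 0 0 0 1" --pt "0 0 0 0 0 0 1" --squeeze 30

```text
time_s: 35.6
eef_pos: [0.4804, 0.3751, 0.0924]
tcp_rot: [-0.678, 0.679, -0.199, 0.198]
wrist_force: [0.5, -0.3, 0.3]
width: -0.0
```

Run:
```python
from plan import *
from h import *
shot('side');s=env.read_state();p,r=cur();print(p,yaw(r),s['width'],s['wrist_force'],s['wrist_torque'])
v=p[:2]-PIV;R=np.hypot(*v);a0=np.degrees(np.arctan2(v[1],v[0]));print(R,a0)
z=p[2];st=(p,r);y0=yaw(r)
# swing to heading 2.5: total -54.9
tot=-(57.4-2.5)
W=[]
for f in np.linspace(0,1,31)[1:]:
    a=np.radians(a0+tot*f);W.append((*np.round(PIV+R*np.array([np.cos(a),np.sin(a)]),4),.0001+round(z,4),round(y0+tot*f,2)))
calls([W[:10],W[10:20],W[20:]])
```

```text
[0.48037222 0.37505785 0.09235527] -32.60054345406087 -0.00013508562481484983 [-0.12571893 -0.41886923 -0.52803679] [-0.08775401 -0.03003294 -0.04061877]
0.21622490656241858 80.18152865046945
call 0
   (np.float64(0.4872), np.float64(0.3738), np.float64(0.0925), np.float64(-34.43)) [0.02, 0.23, -0.0, 0.13, -0.0, 0.05]
   (np.float64(0.4939), np.float64(0.3723), np.float64(0.0925), np.float64(-36.26)) [0.02, 0.46, -0.0, 0.26, -0.0, 0.1]
   (np.float64(0.5006), np.float64(0.3706), np.float64(0.0925), np.float64(-38.09)) [0.02, 0.69, -0.0, 0.39, -0.0, 0.14]
   (np.float64(0.5072), np.float64(0.3686), np.float64(0.0925), np.float64(-39.92)) [0.02, 0.91, -0.0, 0.52, -0.0, 0.18]
   (np.float64(0.5138), np.float64(0.3665), np.float64(0.0925), np.float64(-41.75)) [0.02, 1.14, -0.0, 0.66, -0.0, 0.22]
   (np.float64(0.5203), np.float64(0.3641), np.float64(0.0925), np.float64(-43.58)) [0.02, 1.37, -0.0, 0.79, -0.0, 0.25]
   (np.float64(0.5267), np.float64(0.3616), np.float64(0.0925), np.float64(-45.41)) [0.02, 1.6, -0.0, 0.93, -0.0, 0.27]
   (np.float64(0.533), np.float64(0.3588), np.float64(0.
[... 1971 characters left out ...]
np.float64(0.6218), np.float64(0.2843), np.float64(0.0925), np.float64(-78.35)) [0.0, 1.14, 0.0, 0.66, 0.0, 0.22]
   (np.float64(0.6257), np.float64(0.2785), np.float64(0.0925), np.float64(-80.18)) [0.0, 1.37, 0.0, 0.79, 0.0, 0.25]
   (np.float64(0.6293), np.float64(0.2726), np.float64(0.0925), np.float64(-82.01)) [0.0, 1.6, 0.0, 0.93, 0.0, 0.27]
   (np.float64(0.6327), np.float64(0.2666), np.float64(0.0925), np.float64(-83.84)) [-0.0, 1.83, -0.0, 1.06, 0.0, 0.29]
   (np.float64(0.636), np.float64(0.2605), np.float64(0.0925), np.float64(-85.67)) [0.0, 2.06, 0.0, 1.2, 0.0, 0.31]
   (np.float64(0.639), np.float64(0.2543), np.float64(0.0925), np.float64(-87.5)) [0.0, 2.29, 0.0, 1.34, 0.0, 0.32]
```

The width reads 0, so the fingers shut just above the rim. I'm reopening, going 8 mm lower and closing again.

Request:
step_arm --pt "0 0 0 0 0 0 0.2" --pt "0 0 0 0 0 0 0.2" --pt "0 0 0 0 0 0 0.2" --pt "0 0 0 0 0.1 0 0.2" --pt "0 0 0 0 0.16 0 0.2" --pt "0 0 0 0 0.16 0 0.6" --pt "0 0 0 0 0.16 0 1" --pt "0 0 0 0 0.16 0 1" --pt "0 0 0 0 0.16 0 1" --squeeze 30

```text
time_s: 36.55
eef_pos: [0.4806, 0.3745, 0.0841]
tcp_rot: [-0.678, 0.68, -0.199, 0.198]
wrist_force: [1.7, -2.0, -2.7]
width: 0.0041
```

Request:
step_arm --pt "0 0 0 0 0 0 1" --pt "0 0 0 0 0 0 1"

```text
time_s: 36.75
eef_pos: [0.4806, 0.3745, 0.0841]
tcp_rot: [-0.678, 0.68, -0.199, 0.198]
wrist_force: [2.3, -1.1, -3.8]
width: 0.0035
```

Request:
step_arm --pt "0 0.12 0 0.06 0 0.03 1" --pt "0 0.3 0 0.17 0 0.07 1" --pt "0 0.53 0 0.3 0 0.11 1" --pt "0 0.76 0 0.43 0 0.15 1" --pt "0 0.98 0 0.56 0 0.19 1" --pt "0 1.14 0 0.66 0 0.22 1" --pt "0 1.14 0 0.66 0 0.22 1"

```text
time_s: 37.45
eef_pos: [0.5157, 0.3659, 0.0842]
tcp_rot: [-0.66, 0.661, -0.252, 0.253]
wrist_force: [0.5, 1.7, -5.1]
width: 0.0037
```

```bash
cat > tr.py <<'E'
from plan import *
from h import *
def tray_now(cam):
    a,d=shot(cam);h=cv2.cvtColor(a,cv2.COLOR_RGB2HSV);X=cloud(cam,d)
    m=(h[...,0]>50)&(h[...,0]<95)&(h[...,1]>80)&(abs(X[...,2]-.008)<.006)&(X[...,1]>0)&(X[...,0]>.3)
    m=cv2.morphologyEx(m.astype(np.uint8),cv2.MORPH_OPEN,np.ones((3,3)))
    vu=np.argwhere(m>0)[:,::-1];P=onz(cam,vu,.008)[:,:2]*1000
    return a,X,h,cv2.minAreaRect(P.astype(np.float32))
E
python3 - <<'E'
from tr import *
a,X,h,re=tray_now('side');print(re,env.read_state()['width'],env.read_state()['wrist_force'])
p,r=cur();print(p,yaw(r));v=p[:2]-PIV;print(np.hypot(*v),np.degrees(np.arctan2(v[1],v[0])))
E
```

```text
((539.887939453125, 266.932861328125), (207.6825714111328, 151.6399383544922), 48.19289016723633) 0.0038945606224822524 [ 1.38547363  0.85879225 -5.0474048 ]
[0.51505986 0.36570915 0.08412861] -41.79375507162883
0.215912557241512 70.64441651025169
```

The tray follows: heading 48.2° and forces small. I'm continuing.

Request:
step_arm --pt "0 0.23 0 0.13 0 0.05 1" --pt "0 0.46 0 0.26 0 0.1 1" --pt "0 0.69 0 0.39 0 0.14 1" --pt "0 0.92 0 0.52 0 0.18 1" --pt "0 1.14 0 0.65 0 0.22 1" --pt "0 1.37 0 0.79 0 0.25 1" --pt "0 1.6 0 0.93 0 0.27 1" --pt "0 1.83 0 1.06 0 0.29 1" --pt "0 2.06 0 1.2 0 0.31 1" --pt "0 2.29 0 1.34 0 0.32 1"

```text
time_s: 38.5
eef_pos: [0.5752, 0.3336, 0.0842]
tcp_rot: [-0.611, 0.613, -0.355, 0.354]
wrist_force: [1.2, 2.6, -4.6]
width: 0.0037
```

Request:
step_arm --pt "0 0.23 0 0.13 0 0.05 1" --pt "0 0.46 0 0.26 0 0.1 1" --pt "0 0.69 0 0.39 0 0.14 1" --pt "0 0.92 0 0.52 0 0.18 1" --pt "0 1.14 0 0.65 0 0.22 1" --pt "0 1.37 0 0.79 0 0.25 1" --pt "0 1.6 0 0.93 0 0.27 1" --pt "0 1.83 0 1.06 0 0.29 1" --pt "0 2.06 0 1.2 0 0.31 1" --pt "0 2.29 0 1.34 0 0.32 1"

```text
time_s: 39.5
eef_pos: [0.6225, 0.2834, 0.0842]
tcp_rot: [-0.547, 0.548, -0.448, 0.447]
wrist_force: [0.7, 1.4, -4.3]
width: 0.0035
```

Request:
step_arm --pt "0 0.2 0 0.12 0 0.05 1" --pt "0 0.4 0 0.23 0 0.09 1" --pt "0 0.58 0 0.33 0 0.12 1" --pt "0 0.69 0 0.39 0 0.14 1" --pt "0 0.69 0 0.39 0 0.14 1" --pt "0 0.69 0 0.39 0 0.14 1"

```text
time_s: 40.1
eef_pos: [0.633, 0.2651, 0.0842]
tcp_rot: [-0.525, 0.527, -0.472, 0.473]
wrist_force: [1.0, -1.1, -4.2]
width: 0.0036
```

Run:
```python
from tr import *
a,X,h,re=tray_now('side');s=env.read_state();print(re,s['width'],s['wrist_force'])
p,r=cur();print(p,yaw(r));v=p[:2]-PIV;print(np.hypot(*v),np.degrees(np.arctan2(v[1],v[0])))
_,_,_,re=tray_now('top');print('top',re)
```

```text
((585.6658325195312, 174.7775115966797), (202.65554809570312, 153.110107421875), 6.417839527130127) 0.0038818422483763507 [ 1.91007574  0.016215   -3.03419347]
[0.63295461 0.26517409 0.08417694] -83.88906685397357
0.21572654490261814 28.572036165558025
top ((584.6923828125, 176.54600524902344), (205.2586212158203, 155.5063934326172), 6.3482441902160645)
```

Run:
```python
from tr import *
z=np.load('/tmp/top0.npz');p0=z['p'];h=cv2.cvtColor(p0,cv2.COLOR_RGB2HSV)
m=cv2.inRange(h,(17,120,120),(35,255,255));vu=np.argwhere(m>0)[:,::-1];P=onz('top',vu,0)[:,:2]
def fit(s):
    vx,vy,x,y=cv2.fitLine(P[s].astype(np.float32),cv2.DIST_HUBER,0,.001,.001).ravel();return np.array([vx,vy]),np.array([x,y])
ln=(abs(P[:,1]-.17)<.02)&(P[:,0]>.53)&(P[:,0]<.78)&(abs(P[:,0]-.6975)>.012)
br=(abs(P[:,0]-.6975)<.015)&(abs(P[:,1]-.172)<.1)&(abs(P[:,1]-.173)>.012)
(a,A),(b,B)=fit(ln),fit(br);print(ln.sum(),br.sum())
a*=np.sign(a[0]);b*=np.sign(b[1])
h1=np.degrees(np.arctan2(a[1],a[0]));h2=np.degrees(np.arctan2(-b[0],b[1]));t=np.linalg.solve(np.c_[a,-b],B-A);M=A+a*t[0]
print('line heading',h1,'bar',h2,'mark',M,'pin from mark',M-.25*a,'line dist of PIV',np.cross(a,PIV-A))
```

```text
170 111
line heading 2.6737175 bar 2.5481565 mark [0.69773847 0.17378302] pin from mark [0.44801062 0.16212095] line dist of PIV 8.958098055561123e-05<stdin>:11: DeprecationWarning: Arrays of 2-dimensional vectors are deprecated. Use arrays of 3-dimensional vectors instead. (deprecated in NumPy 2.0)
```

Run:
```python
from tr import *
calls([[(.6361,.2592,.0842,-85.75),(.6392,.2529,.0842,-87.6)]])
```

```text
call 0
   (0.6361, 0.2592, 0.0842, -85.75) [0.02, 0.23, 0.02, 0.13, -0.0, 0.05]
   (0.6392, 0.2529, 0.0842, -87.6) [0.02, 0.46, 0.02, 0.26, -0.0, 0.1]
```

Request:
step_arm --pt "0 0.12 0 0.07 0 0.03 1" --pt "0 0.25 0 0.14 0 0.05 1" --pt "0 0.38 0 0.21 0 0.08 1" --pt "0 0.46 0 0.26 0 0.1 1" --pt "0 0.46 0 0.26 0 0.1 1" --pt "0 0.46 0 0.26 0 0.1 1" --pt "0 0.46 0 0.26 0 0.1 1"

```text
time_s: 40.9
eef_pos: [0.6393, 0.2532, 0.0842]
tcp_rot: [-0.509, 0.512, -0.489, 0.489]
wrist_force: [2.1, -0.1, -4.2]
width: 0.0036
```

Run:
```python
from tr import *
for c in('side','top'):
    a,X,h,re=tray_now(c);cx=np.array(re[0]);w,g=re[1];an=re[2]
    if w<g: an-=90
    an=(an+45)%90-45;v=np.radians(an);print(c,re,'heading',an,'tip',cx+110*np.array([np.cos(v),np.sin(v)]))
p,r=cur();s=env.read_state();print(p,yaw(r),s['width'],s['wrist_force'])
```

```text
side ((586.885498046875, 166.2792205810547), (201.93978881835938, 153.42086791992188), 2.480534791946411) heading 2.480534791946411 tip [696.78242616 171.04001797]
top ((585.5530395507812, 168.071533203125), (204.73316955566406, 155.59124755859375), 2.327019214630127) heading 2.327019214630127 tip [695.46232903 172.53786127]
[0.63923274 0.25327123 0.08418014] -87.56495959999991 0.0036773688944610507 [ 1.20968369 -0.4698739  -4.39637992]
```

The heading is within 0.3° of the line and the tip about 2 mm from the mark. I'm releasing and backing off.

Request:
step_arm --pt "0 0 0 0 0 0 0.6" --pt "0 0 0 0 0 0 0.5" --pt "0 0 0 0 0 0 0.5" --pt "0 0 0 0 -0.5 0 0.5" --pt "0 0 0 0 -1.2 0 0.5" --pt "0 0 0 0 -2.2 0 0.5" --pt "0 0 0 0 -3.2 0 0.5" --pt "0 0 0 -0.7 -4 0 0.5" --pt "0 0 0 -1.5 -4 -0.8 0.5" --pt "0 0 0 -2.3 -4 -1.5 0.5"

```text
time_s: 42.0
eef_pos: [0.5679, 0.3585, 0.2865]
tcp_rot: [0.511, -0.509, 0.49, -0.49]
wrist_force: [-0.4, 1.2, -1.4]
width: 0.0214
```

Request:
step_arm --pt "0 0 0 -0.8 0 -0.5 0.5" --pt "0 0 0 -1.6 0 -1 0.5" --pt "0 0 0 -1.6 0 -1 0.5" --pt "0 0 0 -1.6 0 -1 0.5"

```text
time_s: 42.4
eef_pos: [0.5127, 0.4371, 0.2841]
tcp_rot: [-0.51, 0.513, -0.489, 0.488]
wrist_force: [0.9, -1.6, 0.7]
width: 0.0209
```

Run:
```python
from tr import *
a,X,h,re=tray_now('top');cx=np.array(re[0]);w,g=re[1];an=re[2]
if w<g: an-=90
an=(an+45)%90-45;v=np.radians(an);print(re,'heading',an,'tip',cx+110*np.array([np.cos(v),np.sin(v)]))
save(a,'t8.png',1.4);np.savez('/tmp/top8.npz',p=a)
# outer box from rim (dark wood) via height
m=(X[...,2]>.013)&(X[...,2]<.022)&(X[...,1]>.04)&(X[...,1]<.3)&(X[...,0]>.43)&(X[...,0]<.76)
n,l,st,c=cv2.connectedComponentsWithStats(m.astype(np.uint8));k=1+np.argmax(st[1:,4]);print('rim',st[k,4],cv2.minAreaRect((X[l==k][:,:2]*1000).astype(np.float32)))
print(cur()[0])
```

```text
((585.5635986328125, 168.66432189941406), (204.67015075683594, 156.73521423339844), 2.411745309829712) heading 2.411745309829712 tip [695.46616336 173.29317331]
rim 154 ((652.8123779296875, 236.69850158691406), (74.51689910888672, 150.74154663085938), 54.76688766479492)
[0.514362   0.43497114 0.28415546]
```

View pics/t8.png

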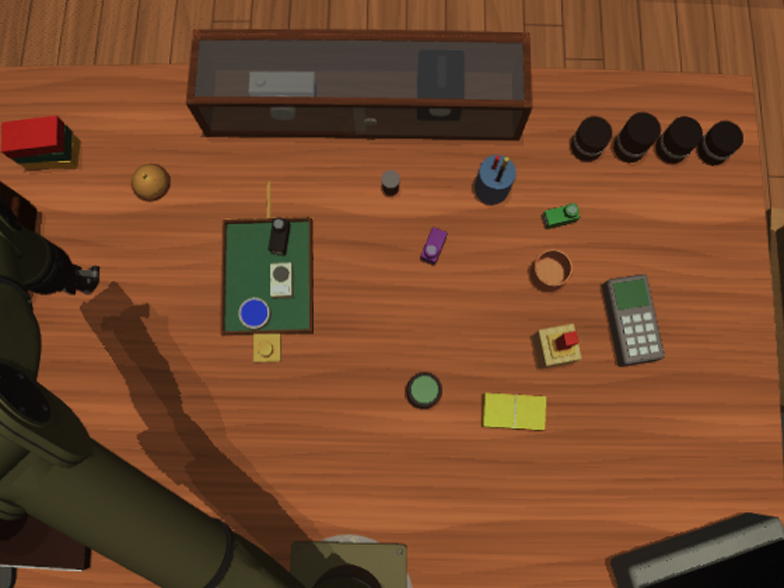

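The tray points along the inlaid line, with its far edge on the cross bar at about (268,219). All three items stand in it, the brush is in its stand and nothing else has moved. I'm handing in.

```bash
python3 -c "
from workcell import env
print(env.read_state()['time_s'],env.job_done())"
```

```text
the job is handed in; nothing more can be done
42.45 None
```

The job is done and was handed in at 42 s of robot time; no verdict is reported. The silver tube was not on the counter, so the accessories were the filter, finder and light meter.

**What I did:**
- I stood the finder, light meter and filter side by side in the tray while it was still turned to the staff side.
- I dipped the brush to about 1 cm above the pot floor, then touched it to the middle of the blue glass.
- I put the brush back upright and fully down.
- I swung the loaded tray to the inlaid line by gripping its side wall, then let go and moved the arm clear.

**Last checks:**
- The tray heading is 2.4°, against 2.55–2.67° measured for the inlaid line.
- The tray's far end is about 2 mm from the mark.
- All three items are upright in the tray and the top of the brush handle is about 150 mm above the counter, as when home. The other things look unmoved in the last top view.

**What went less than cleanly:**
- I closed on the meter about 14 mm off-centre, so it slid slightly on the counter before it was held. I corrected for that when placing it.
- The first grip on the tray wall closed just above the rim, so I repeated it 8 mm lower.
- The last brush press on the glass reached about 27 N at the wrist. The filter showed no sign of shifting afterwards.
- A rim-height fit I tried as a cross-check came out unusable because parts of other things got into it. The final tray figures rest on the floor outline and the picture.

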